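# Pack up the feet of a boiler deck

### The arm

A 6-joint arm with a two-finger parallel gripper is mounted at the origin on the work surface. World frame = base frame: x ahead of the robot, y to its left, z up, the work surface at z = 0. Lengths are in m, angles in degrees, forces in N, time in s.
With the tool pointing down it reaches from about 0.375 to 0.75 m from the base axis. Payload 9 kg.
Tool frame: the origin (TCP) lies where the fingers leave the gripper's body, on its centre line; the fingertips stand 73 mm ahead of it and the grasp point (between the pads) lies 54 mm ahead of it (robot.tip_reach is the distance from the TCP to the fingertips, in m); z points along the fingers, y is the line along which they close (so a half turn about z gives the same grasp; the last joint's range is limited). The gripper opens to 85 mm and grips with 20 to 120 N. Pads are 22 mm wide; open, the fingers measure 114 mm over their backs; the gripper's body (76 mm by 85 mm) begins 54 mm behind the grasp point. The pads swing forward as they close: fully open they stand 13 mm farther back than shut.
Start: joints at [58.516, 5.964, 5.575, 89.605, 0, 77.527], TCP at [0.195, 0.567, 0.304] pointing down, gripper open.
Joint ranges: [-171.21, 171.21], [-48.23, 106.86], [-62.78, 66.21], [-105.2, 120.99], [-86.42, 89.51], [-180, 180]. Speed limits (degrees/s): [127.2, 127.2, 147.25, 180, 180, 180].

### API

Orientations are given as [roll, pitch, yaw] about the fixed x, y, z axes, in that order (R = Rz(yaw) Ry(pitch) Rx(roll)).
In Python, from plant import robot gives the robot as it stands. Calls block until the motion is done:
- robot.move_pose(position, orientation): joint-space move of the TCP to a pose.
- robot.line_to(position, vel=0.15, rotation=None, guard=None): straight line of the TCP; rotation=None keeps the orientation; vel is the mean speed in m/s. With guard (N) it stops when the force on the tool has changed by that much, and returns True; else False.
- robot.goto_joints(angles): joint-space move.
- robot.set_gripper(opening): finger opening in m; the grip force is fixed at half the most; returns when the fingers have stopped.
- robot.pause(seconds).
- robot.ik(position, orientation): joint angles nearest the present ones, or None.
- robot.observe(): the state.
- robot.grab_frame(name): name is "scene" or "top" or "wrist"; returns the picture (384x512x3 uint8, blue, green, red); there is no depth.
- robot.get_calibration(name): a dict with "vertical_fov" (degrees; the focal length in pixels is half the picture's height over the tangent of half this angle, whatever the lens; pixels are square), "cx", "cy" (the principal point, pixels), "rvec" (rotation vector, rad) and "tvec" (3), from world to camera coordinates, as OpenCV has them. Camera axes: x right, y down, z forward; pixel columns grow to the right and rows downward; lengths in m; the calibration is good to about 2 mm. A picture is of the moment at which its call begins: read the wrist's pose just before it. get_calibration takes no time and is no camera call; for the wrist camera it gives the pose at the moment of the call.
A pose or a line that the arm cannot do raises robot.IKError and nothing moves.
- robot.job_done(): hands the job in; it is judged then, once.
The state is a dict: "time": time; "q": joint angles; "qvel": joint speeds; "joint_torque": joint torques, N m; "tool_pos": TCP position; "tcp_rot": TCP orientation; "ft_force": force on the tool from outside, world axes, zero at the start; "torque": the same for the moment, N m; "gripper_width": finger opening in m; "gripper_force": force on a finger pad.
Only numpy, scipy, OpenCV 4.12 (cv2) and the standard library are available. Lean on these libraries where they do the work, as an engineer would, in place of code of your own. Each camera call takes 0.05 s, during which the arm holds its last target. There are 200 camera calls.

### The job

The boiler deck is propped up, so that its feet hang clear of the bench. Open the packer case until the lid rests back on its stop, then, between each steel bearing plate on the bench and the foot above it, slide in the thickest packer that will go, trying them by feel, square to the foot and pushed home; a foot with no plate under it gets none. Finally lay every unused packer flat in a bay of its own in the case, shut the lid, and leave the other things on the bench alone.

Things in the scene. Friction and masses are not known exactly. Their poses are not given: they have to be found in the camera images.
- deck: boiler deck of a hot-drinks machine, fixed: black steel platform 290 mm wide with boiler and valves on it. Origin on the bench, 95 mm in front of the middle of its front apron; x points horizontally into the deck (the way packers are slid in), z up. Three feet hang side by side before the apron, at y = -95, 0, +95 mm. The bench in front of them is clear.
- lid (a joint): hinge of the case lid: 0 shut, 1.70 rad open, leaning back on its stop. It turns freely (lid 0.35 kg), falls shut when let go below about 1.2 rad and falls back on its stop above 1.35 rad.
- lid_handle (a point): middle of the grip bar on the lid's front wall: black bar 110 mm long, about 10 mm thick, parallel to the hinge, 35 mm out from the wall with free space behind it for a finger; with the lid open it is the highest part. Frame turns with the lid: lid shut, x points from bar to hinge, z up.
- lid_hinge (a point): middle of the lid's hinge line, along the far (+x) edge of the case, 33 mm above the bench; the grip bar moves on a circle of 183 mm about it; lid shut, it is 180 mm to -x and 34 mm above the hinge. The hinge line is y.
- case: packer case, fixed: black tray 145 mm (x) by 290 mm (y), walls 32 mm high, grey lid 46 mm deep hinged at +x. Origin centre of underside, inner floor 4 mm above. Partitions (tops 16 mm above the underside) make six bays at y = -117.5, -70.5, -23.5, 23.5, 70.5, 117.5 mm, 44 mm wide (end bays 45), 139 mm long, one packer each, its tongue end to +x.
- foot_1: a foot of the deck, fixed: steel angle on the apron; its flange, 60 mm (x) by 50 mm (y), 6 mm thick, hangs 20 to 36 mm high. Origin in the middle of the flange's underside; x points into the deck: open front edge at x = -30 mm, back plate, reaching down to 10 mm above the bench (stops a packer), at +29 mm. The gap above its bearing plate, if it has one, is 2 mm more than the thickness of one of the packers.
- foot_2: a foot of the deck, fixed: steel angle on the apron; its flange, 60 mm (x) by 50 mm (y), 6 mm thick, hangs 20 to 36 mm high. Origin in the middle of the flange's underside; x points into the deck: open front edge at x = -30 mm, back plate, reaching down to 10 mm above the bench (stops a packer), at +29 mm. The gap above its bearing plate, if it has one, is 2 mm more than the thickness of one of the packers.
- foot_3: a foot of the deck, fixed: steel angle on the apron; its flange, 60 mm (x) by 50 mm (y), 6 mm thick, hangs 20 to 36 mm high. Origin in the middle of the flange's underside; x points into the deck: open front edge at x = -30 mm, back plate, reaching down to 10 mm above the bench (stops a packer), at +29 mm. The gap above its bearing plate, if it has one, is 2 mm more than the thickness of one of the packers.
- plate_1_top (a point): a point on the top face of a loose flat steel bearing plate (may be absent; 95 mm along x by 62 mm, 4 or 8 mm thick), straight below the middle of some foot's flange; the plate reaches 60 mm to -x and 35 mm to +x of it. x points into the deck. Feet and plates are not paired by number.
- plate_2_top (a point): a point on the top face of a loose flat steel bearing plate (may be absent; 95 mm along x by 62 mm, 4 or 8 mm thick), straight below the middle of some foot's flange; the plate reaches 60 mm to -x and 35 mm to +x of it. x points into the deck. Feet and plates are not paired by number.
- plate_3_top (a point): a point on the top face of a loose flat steel bearing plate (may be absent; 95 mm along x by 62 mm, 4 or 8 mm thick), straight below the middle of some foot's flange; the plate reaches 60 mm to -x and 35 mm to +x of it. x points into the deck. Feet and plates are not paired by number.
- packer_a: one of six loose ivory nylon packers: flat tongue 120 mm (x) by 38 mm (y) with an upright grip lug 14 mm (x) by 26 mm (y), its middle at x = -45 mm, its top 66 mm above the underside. Plain end of the tongue at x = +60 mm. Origin centre of underside, z up. Tongues are 10, 14, 18, 22, 26 and 30 mm thick; which is which is not told. 60 to 210 g.
- packer_b: one of six loose ivory nylon packers: flat tongue 120 mm (x) by 38 mm (y) with an upright grip lug 14 mm (x) by 26 mm (y), its middle at x = -45 mm, its top 66 mm above the underside. Plain end of the tongue at x = +60 mm. Origin centre of underside, z up. Tongues are 10, 14, 18, 22, 26 and 30 mm thick; which is which is not told. 60 to 210 g.
- packer_c: one of six loose ivory nylon packers: flat tongue 120 mm (x) by 38 mm (y) with an upright grip lug 14 mm (x) by 26 mm (y), its middle at x = -45 mm, its top 66 mm above the underside. Plain end of the tongue at x = +60 mm. Origin centre of underside, z up. Tongues are 10, 14, 18, 22, 26 and 30 mm thick; which is which is not told. 60 to 210 g.
- packer_d: one of six loose ivory nylon packers: flat tongue 120 mm (x) by 38 mm (y) with an upright grip lug 14 mm (x) by 26 mm (y), its middle at x = -45 mm, its top 66 mm above the underside. Plain end of the tongue at x = +60 mm. Origin centre of underside, z up. Tongues are 10, 14, 18, 22, 26 and 30 mm thick; which is which is not told. 60 to 210 g.
- packer_e: one of six loose ivory nylon packers: flat tongue 120 mm (x) by 38 mm (y) with an upright grip lug 14 mm (x) by 26 mm (y), its middle at x = -45 mm, its top 66 mm above the underside. Plain end of the tongue at x = +60 mm. Origin centre of underside, z up. Tongues are 10, 14, 18, 22, 26 and 30 mm thick; which is which is not told. 60 to 210 g.
- packer_f: one of six loose ivory nylon packers: flat tongue 120 mm (x) by 38 mm (y) with an upright grip lug 14 mm (x) by 26 mm (y), its middle at x = -45 mm, its top 66 mm above the underside. Plain end of the tongue at x = +60 mm. Origin centre of underside, z up. Tongues are 10, 14, 18, 22, 26 and 30 mm thick; which is which is not told. 60 to 210 g.
- tape: a roll of tape lying flat, 90 mm across, 24 mm high; leave it
- cleaner: a white bottle, 60 mm across, 170 mm high; leave it standing
- mug: a white mug, 90 mm high; leave it standing
- valve: a small brass valve with a black cap, 65 mm high; leave it
There are look-alikes about, which are no part of the job. Leave any orange or pink look-alike of the part that bears plate_1_top alone. What is shaped like the part that bears plate_3_top but orange is not meant.

How it is judged (in metres and radians):
On the way:
1. the case lid has been opened until it rests on its stop (value of joint lid above 1.6 rad), for 0.2 s.
At the end, for the whole second after the job is handed in: On each bearing plate lies the thickest packer the gap takes (under 3.8 mm of play), flat, some 40 mm or more of it under the flange, within 13 mm of the foot's middle line and 0.2 rad of square; every other packer lies flat in the case; lid shut (under 0.06 rad); all at rest (((x of packer_a in the frame of plate_1_top between -0.053 and -0.021 m and y of packer_a in the frame of plate_1_top between -0.013 and 0.013 m and z of packer_a in the frame of plate_1_top between -0.003 and 0.003 m) or (x of packer_b in the frame of plate_1_top between -0.053 and -0.021 m and y of packer_b in the frame of plate_1_top between -0.013 and 0.013 m and z of packer_b in the frame of plate_1_top between -0.003 and 0.003 m) or (x of packer_c in the frame of plate_1_top between -0.053 and -0.021 m and y of packer_c in the frame of plate_1_top between -0.013 and 0.013 m and z of packer_c in the frame of plate_1_top between -0.003 and 0.003 m) or (x of packer_d in the frame of plate_1_top between -0.053 and -0.021 m and y of packer_d in the frame of plate_1_top between -0.013 and 0.013 m and z of packer_d in the frame of plate_1_top between -0.003 and 0.003 m) or (x of packer_e in the frame of plate_1_top between -0.053 and -0.021 m and y of packer_e in the frame of plate_1_top between -0.013 and 0.013 m and z of packer_e in the frame of plate_1_top between -0.003 and 0.003 m) or (x of packer_f in the frame of plate_1_top between -0.053 and -0.021 m and y of packer_f in the frame of plate_1_top between -0.013 and 0.013 m and z of packer_f in the frame of plate_1_top between -0.003 and 0.003 m)) and ((x of packer_a in the frame of plate_2_top between -0.053 and -0.021 m and y of packer_a in the frame of plate_2_top between -0.013 and 0.013 m and z of packer_a in the frame of plate_2_top between -0.003 and 0.003 m) or (x of packer_b in the frame of plate_2_top between -0.053 and -0.021 m and y of packer_b in the frame of plate_2_top between -0.013 and 0.013 m and z of packer_b in the frame of plate_2_top between -0.003 and 0.003 m) or (x of packer_c in the frame of plate_2_top between -0.053 and -0.021 m and y of packer_c in the frame of plate_2_top between -0.013 and 0.013 m and z of packer_c in the frame of plate_2_top between -0.003 and 0.003 m) or (x of packer_d in the frame of plate_2_top between -0.053 and -0.021 m and y of packer_d in the frame of plate_2_top between -0.013 and 0.013 m and z of packer_d in the frame of plate_2_top between -0.003 and 0.003 m) or (x of packer_e in the frame of plate_2_top between -0.053 and -0.021 m and y of packer_e in the frame of plate_2_top between -0.013 and 0.013 m and z of packer_e in the frame of plate_2_top between -0.003 and 0.003 m) or (x of packer_f in the frame of plate_2_top between -0.053 and -0.021 m and y of packer_f in the frame of plate_2_top between -0.013 and 0.013 m and z of packer_f in the frame of plate_2_top between -0.003 and 0.003 m)) and ((x of packer_a in the frame of plate_3_top between -0.053 and -0.021 m and y of packer_a in the frame of plate_3_top between -0.013 and 0.013 m and z of packer_a in the frame of plate_3_top between -0.003 and 0.003 m) or (x of packer_b in the frame of plate_3_top between -0.053 and -0.021 m and y of packer_b in the frame of plate_3_top between -0.013 and 0.013 m and z of packer_b in the frame of plate_3_top between -0.003 and 0.003 m) or (x of packer_c in the frame of plate_3_top between -0.053 and -0.021 m and y of packer_c in the frame of plate_3_top between -0.013 and 0.013 m and z of packer_c in the frame of plate_3_top between -0.003 and 0.003 m) or (x of packer_d in the frame of plate_3_top between -0.053 and -0.021 m and y of packer_d in the frame of plate_3_top between -0.013 and 0.013 m and z of packer_d in the frame of plate_3_top between -0.003 and 0.003 m) or (x of packer_e in the frame of plate_3_top between -0.053 and -0.021 m and y of packer_e in the frame of plate_3_top between -0.013 and 0.013 m and z of packer_e in the frame of plate_3_top between -0.003 and 0.003 m) or (x of packer_f in the frame of plate_3_top between -0.053 and -0.021 m and y of packer_f in the frame of plate_3_top between -0.013 and 0.013 m and z of packer_f in the frame of plate_3_top between -0.003 and 0.003 m)) and ((x of packer_a in the frame of case between -0.02 and 0.02 m and y of packer_a in the frame of case between -0.135 and 0.135 m and z of packer_a in the frame of case between -0.002 and 0.01 m and angle between packer_a's own z axis and vertical below 0.06 rad) or (x of packer_a_c0 in the frame of foot_1 between -0.02 and 0.012 m and y of packer_a_c0 in the frame of foot_1 between -0.013 and 0.013 m and z of packer_a_c0 in the frame of foot_1 above -0.0043 m and height (world z) of packer_a above 0.002 m and angle between the x axis of packer_a and the x axis of foot_1, either way round below 0.2 rad) or (x of packer_a_c0 in the frame of foot_2 between -0.02 and 0.012 m and y of packer_a_c0 in the frame of foot_2 between -0.013 and 0.013 m and z of packer_a_c0 in the frame of foot_2 above -0.0043 m and height (world z) of packer_a above 0.002 m and angle between the x axis of packer_a and the x axis of foot_2, either way round below 0.2 rad) or (x of packer_a_c0 in the frame of foot_3 between -0.02 and 0.012 m and y of packer_a_c0 in the frame of foot_3 between -0.013 and 0.013 m and z of packer_a_c0 in the frame of foot_3 above -0.0043 m and height (world z) of packer_a above 0.002 m and angle between the x axis of packer_a and the x axis of foot_3, either way round below 0.2 rad)) and ((x of packer_b in the frame of case between -0.02 and 0.02 m and y of packer_b in the frame of case between -0.135 and 0.135 m and z of packer_b in the frame of case between -0.002 and 0.01 m and angle between packer_b's own z axis and vertical below 0.06 rad) or (x of packer_b_c0 in the frame of foot_1 between -0.02 and 0.012 m and y of packer_b_c0 in the frame of foot_1 between -0.013 and 0.013 m and z of packer_b_c0 in the frame of foot_1 above -0.0043 m and height (world z) of packer_b above 0.002 m and angle between the x axis of packer_b and the x axis of foot_1, either way round below 0.2 rad) or (x of packer_b_c0 in the frame of foot_2 between -0.02 and 0.012 m and y of packer_b_c0 in the frame of foot_2 between -0.013 and 0.013 m and z of packer_b_c0 in the frame of foot_2 above -0.0043 m and height (world z) of packer_b above 0.002 m and angle between the x axis of packer_b and the x axis of foot_2, either way round below 0.2 rad) or (x of packer_b_c0 in the frame of foot_3 between -0.02 and 0.012 m and y of packer_b_c0 in the frame of foot_3 between -0.013 and 0.013 m and z of packer_b_c0 in the frame of foot_3 above -0.0043 m and height (world z) of packer_b above 0.002 m and angle between the x axis of packer_b and the x axis of foot_3, either way round below 0.2 rad)) and ((x of packer_c in the frame of case between -0.02 and 0.02 m and y of packer_c in the frame of case between -0.135 and 0.135 m and z of packer_c in the frame of case between -0.002 and 0.01 m and angle between packer_c's own z axis and vertical below 0.06 rad) or (x of packer_c_c0 in the frame of foot_1 between -0.02 and 0.012 m and y of packer_c_c0 in the frame of foot_1 between -0.013 and 0.013 m and z of packer_c_c0 in the frame of foot_1 above -0.0043 m and height (world z) of packer_c above 0.002 m and angle between the x axis of packer_c and the x axis of foot_1, either way round below 0.2 rad) or (x of packer_c_c0 in the frame of foot_2 between -0.02 and 0.012 m and y of packer_c_c0 in the frame of foot_2 between -0.013 and 0.013 m and z of packer_c_c0 in the frame of foot_2 above -0.0043 m and height (world z) of packer_c above 0.002 m and angle between the x axis of packer_c and the x axis of foot_2, either way round below 0.2 rad) or (x of packer_c_c0 in the frame of foot_3 between -0.02 and 0.012 m and y of packer_c_c0 in the frame of foot_3 between -0.013 and 0.013 m and z of packer_c_c0 in the frame of foot_3 above -0.0043 m and height (world z) of packer_c above 0.002 m and angle between the x axis of packer_c and the x axis of foot_3, either way round below 0.2 rad)) and ((x of packer_d in the frame of case between -0.02 and 0.02 m and y of packer_d in the frame of case between -0.135 and 0.135 m and z of packer_d in the frame of case between -0.002 and 0.01 m and angle between packer_d's own z axis and vertical below 0.06 rad) or (x of packer_d_c0 in the frame of foot_1 between -0.02 and 0.012 m and y of packer_d_c0 in the frame of foot_1 between -0.013 and 0.013 m and z of packer_d_c0 in the frame of foot_1 above -0.0043 m and height (world z) of packer_d above 0.002 m and angle between the x axis of packer_d and the x axis of foot_1, either way round below 0.2 rad) or (x of packer_d_c0 in the frame of foot_2 between -0.02 and 0.012 m and y of packer_d_c0 in the frame of foot_2 between -0.013 and 0.013 m and z of packer_d_c0 in the frame of foot_2 above -0.0043 m and height (world z) of packer_d above 0.002 m and angle between the x axis of packer_d and the x axis of foot_2, either way round below 0.2 rad) or (x of packer_d_c0 in the frame of foot_3 between -0.02 and 0.012 m and y of packer_d_c0 in the frame of foot_3 between -0.013 and 0.013 m and z of packer_d_c0 in the frame of foot_3 above -0.0043 m and height (world z) of packer_d above 0.002 m and angle between the x axis of packer_d and the x axis of foot_3, either way round below 0.2 rad)) and ((x of packer_e in the frame of case between -0.02 and 0.02 m and y of packer_e in the frame of case between -0.135 and 0.135 m and z of packer_e in the frame of case between -0.002 and 0.01 m and angle between packer_e's own z axis and vertical below 0.06 rad) or (x of packer_e_c0 in the frame of foot_1 between -0.02 and 0.012 m and y of packer_e_c0 in the frame of foot_1 between -0.013 and 0.013 m and z of packer_e_c0 in the frame of foot_1 above -0.0043 m and height (world z) of packer_e above 0.002 m and angle between the x axis of packer_e and the x axis of foot_1, either way round below 0.2 rad) or (x of packer_e_c0 in the frame of foot_2 between -0.02 and 0.012 m and y of packer_e_c0 in the frame of foot_2 between -0.013 and 0.013 m and z of packer_e_c0 in the frame of foot_2 above -0.0043 m and height (world z) of packer_e above 0.002 m and angle between the x axis of packer_e and the x axis of foot_2, either way round below 0.2 rad) or (x of packer_e_c0 in the frame of foot_3 between -0.02 and 0.012 m and y of packer_e_c0 in the frame of foot_3 between -0.013 and 0.013 m and z of packer_e_c0 in the frame of foot_3 above -0.0043 m and height (world z) of packer_e above 0.002 m and angle between the x axis of packer_e and the x axis of foot_3, either way round below 0.2 rad)) and ((x of packer_f in the frame of case between -0.02 and 0.02 m and y of packer_f in the frame of case between -0.135 and 0.135 m and z of packer_f in the frame of case between -0.002 and 0.01 m and angle between packer_f's own z axis and vertical below 0.06 rad) or (x of packer_f_c0 in the frame of foot_1 between -0.02 and 0.012 m and y of packer_f_c0 in the frame of foot_1 between -0.013 and 0.013 m and z of packer_f_c0 in the frame of foot_1 above -0.0043 m and height (world z) of packer_f above 0.002 m and angle between the x axis of packer_f and the x axis of foot_1, either way round below 0.2 rad) or (x of packer_f_c0 in the frame of foot_2 between -0.02 and 0.012 m and y of packer_f_c0 in the frame of foot_2 between -0.013 and 0.013 m and z of packer_f_c0 in the frame of foot_2 above -0.0043 m and height (world z) of packer_f above 0.002 m and angle between the x axis of packer_f and the x axis of foot_2, either way round below 0.2 rad) or (x of packer_f_c0 in the frame of foot_3 between -0.02 and 0.012 m and y of packer_f_c0 in the frame of foot_3 between -0.013 and 0.013 m and z of packer_f_c0 in the frame of foot_3 above -0.0043 m and height (world z) of packer_f above 0.002 m and angle between the x axis of packer_f and the x axis of foot_3, either way round below 0.2 rad)) and linear speed of each of packer_a, packer_b, packer_c, packer_d, packer_e, packer_f below 0.02 m/s and value of joint lid below 0.06 rad); the robot touches nothing.
It fails at once if a thing that is not part of the job (tape, bottle, mug, valve) is moved by more than 40 mm (distance of any of tape, cleaner, mug, valve from where it was at the start of the episode above 0.04 m).
Of plate_1, plate_2, plate_3 only 2 to 3 are there at a start; the rules pass over those that are not, and their reading is None.
At some moment in a run one of packer_a, packer_b, packer_c, packer_d, packer_e, packer_f may be knocked a few centimetres aside while the robot is not near it.
It also fails if it takes over 210 s, if anything falls off the work surface, if the arm or the gripper's body presses on something with over 40 N, if the wrist force passes 120 N, or if a joint passes its speed limit or range.

## Working session

There is one attempt and no reset: what is moved stays moved. The work goes in short steps, each a Python script; the robot and the scene stay as the last script left them, time stands still between calls to the robot, and variables do not carry over. Pictures are saved under pics/ and viewed, at most 14 in all, crops included, and the job is handed in when it is done.

```bash
ls; mkdir -p pics
python3 - <<'E'
from plant import robot
import cv2,numpy as np
ims=[]
for n in ("scene","top"):
    im=robot.grab_frame(n); cv2.imwrite(f"pics/{n}0.png",im)
    c=robot.get_calibration(n); R=cv2.Rodrigues(np.array(c["rvec"]))[0]
    print(n,c, "pos",-R.T@np.array(c["tvec"]))
    cv2.imwrite(f"pics/{n}0b.png",cv2.resize(im,(800,600),interpolation=cv2.INTER_CUBIC))
print(robot.observe())
E
```

```text
pics
scene {'vertical_fov': 47.108974196713234, 'cx': 251.64935190281525, 'cy': 195.9408942141124, 'rvec': array([ 1.62320954,  1.94797709, -0.78493019]), 'tvec': array([ 0.11326923, -0.3461312 ,  1.73054838])} pos [1.4490789  0.14579958 1.0031686 ]
top {'vertical_fov': 49.565136484253955, 'cx': 252.76007107465526, 'cy': 188.67623124026522, 'rvec': array([ 2.03053137, -2.18236376,  0.23502964]), 'tvec': array([0.02106067, 0.55483954, 1.08112079])} pos [ 0.307971   -0.00565277  1.17568471]
{'time': 0.1, 'q': array([5.85175278e+01, 5.99593804e+00, 5.53198783e+00, 8.96074936e+01,
       9.45875039e-04, 7.75263432e+01]), 'qvel': array([-0.11436645, -0.0731633 ,  0.18296575, -0.00466609, -0.00344095,
        0.11480501]), 'joint_torque': array([ 8.11927195e-03, -5.58207643e+01,  5.04717779e+01,  1.30714636e-02,
       -1.61596163e-04,  5.96330409e-06]), 'tool_pos': array([0.19529725, 0.56708524, 0.30319702]), 'tcp_rot': array([-1.79930447e+02, -1.63547371e-02,  1.60991174e+02]), 'ft_force': array([-0.38465169,  0.06970116,  0.35428194]), 'torque': array([-0.04923743, -0.08338881, -0.01391186]), 'gripper_force': 0.0, 'gripper_width': 0.08572863545757149}
```

View pics/scene0b.png

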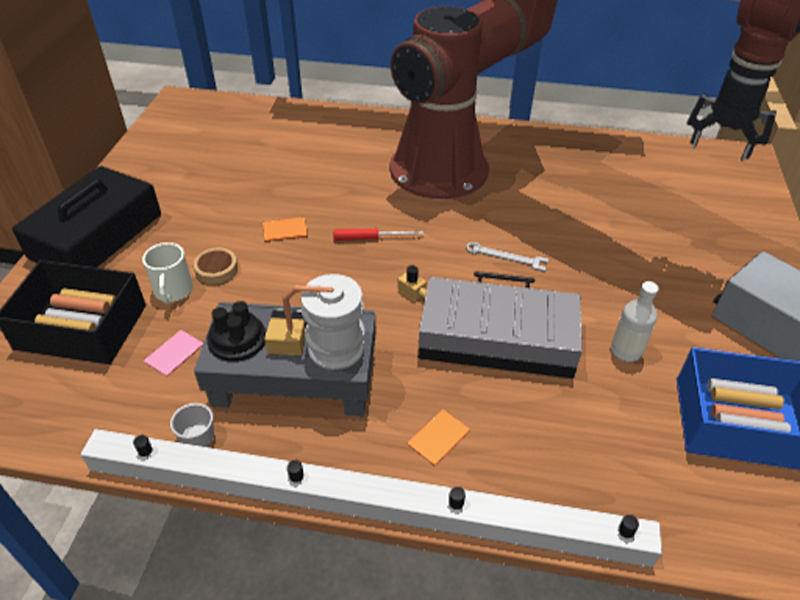

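View pics/top0b.png

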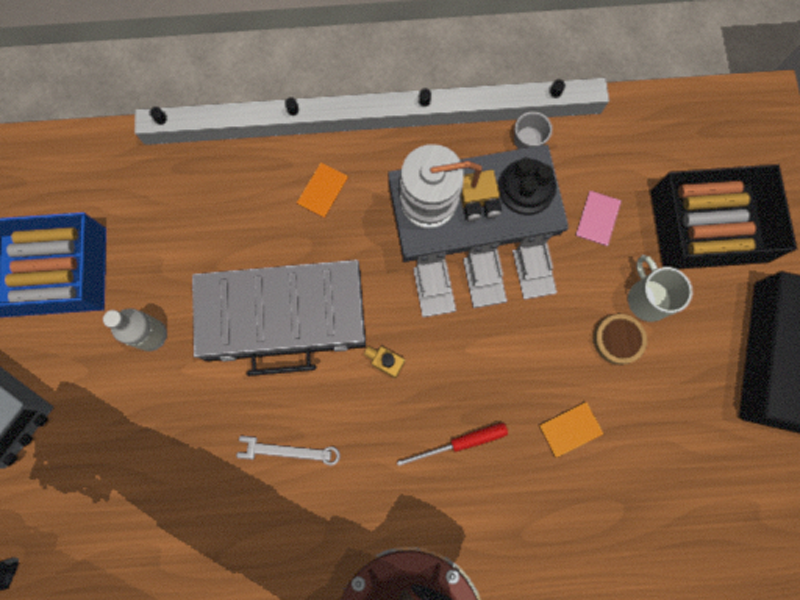

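Top view (800x600): case lid (192–365, 262–357) with grip bar (247,373)–(314,367), deck at (480,200), three feet/plates at (436,290), (486,277), (535,270); tape (621,338), mug (662,292), bottle (135,328), valve (388,362). Orange and pink sheets are the look-alikes.

```bash
cat > h.py <<'E'
from plant import robot
import cv2,numpy as np
def cal(n): 
    c=robot.get_calibration(n); R=cv2.Rodrigues(np.array(c["rvec"]))[0]; t=np.array(c["tvec"])
    return c,R,t,192/np.tan(np.radians(c["vertical_fov"]/2))
def ray(k,u,v,z):
    c,R,t,f=k
    d=R.T@np.array([(u-c["cx"])/f,(v-c["cy"])/f,1]); o=-R.T@t
    return o+d*(z-o[2])/d[2]
def proj(k,p):
    c,R,t,f=k; q=R@np.array(p)+t
    return np.array([c["cx"]+f*q[0]/q[2],c["cy"]+f*q[1]/q[2]])
def shot(n,name,crop=None,size=(800,600)):
    k=cal(n); im=robot.grab_frame(n); 
    o=im if crop is None else im[crop[1]:crop[3],crop[0]:crop[2]]
    cv2.imwrite(f"pics/{name}.png",cv2.resize(o,size,interpolation=cv2.INTER_CUBIC)); cv2.imwrite(f"pics/{name}_raw.png",im)
    np.savez(f"pics/{name}.npz",R=k[1],t=k[2],f=k[3],cx=k[0]["cx"],cy=k[0]["cy"])
    return k,im
def load(name):
    z=np.load(f"pics/{name}.npz"); return ({"cx":float(z["cx"]),"cy":float(z["cy"])},z["R"],z["t"],float(z["f"]))
E
python3 - <<'E'
from h import *
np.set_printoptions(precision=4,suppress=True)
k=cal("top");s=.64
for n,z,ps in [("lid",.078,[(192,276),(359,262),(365,348),(195,357)]),("bar",.067,[(247,373),(314,367)]),
 ("deckfront",.1,[(406,257),(567,232)]),("platefront",.006,[(421,315),(454,311),(471,306),(507,301),(522,298),(556,294)]),("obst",.05,[(388,362),(135,328),(621,338),(662,292)])]:
    print(n,[ray(k,u*s,v*s,z)[:2] for u,v in ps])
# wrist look above feet/case
p=robot.observe()
print(robot.ik([.5,.0,.35],[180,0,0]),robot.ik([.5,.0,.35],[180,0,180]),robot.ik([.5,.0,.35],[180,0,90]),robot.ik([.5,.0,.35],[180,0,-90]))
c,R,t,f=cal("wrist"); from scipy.spatial.transform import Rotation as Ro
T=Ro.from_euler("xyz",p["tcp_rot"],degrees=True).as_matrix()
print("cam in tcp",T.T@(-R.T@t-p["tool_pos"]),"view dir in tcp",T.T@R.T@[0,0,1],"up(-y)",T.T@R.T@[0,-1,0],f)
E
```

```text
lid [array([0.6103, 0.3318]), array([0.6143, 0.0398]), array([0.4624, 0.0387]), array([0.4679, 0.3273])]
bar [array([0.4357, 0.2423]), array([0.4377, 0.1279])]
deckfront [array([ 0.6112, -0.0422]), array([ 0.6357, -0.3235])]
platefront [array([ 0.5258, -0.0645]), array([ 0.5289, -0.1254]), array([ 0.536 , -0.1574]), array([ 0.5405, -0.2243]), array([ 0.5441, -0.2524]), array([ 0.5471, -0.3157])]
obst [array([0.4391, 0.0015]), array([0.5308, 0.4408]), array([ 0.4517, -0.4073]), array([ 0.5281, -0.4918])]
[-15.0226 -10.5648  -5.7323  94.8325   0.     164.9774] [-15.0226 -10.5648  -5.7323  94.8325   0.     -15.0226] [-15.0226 -10.5648  -5.7323  94.8325   0.      74.9774] [ -15.0226  -10.5648   -5.7323   94.8325    0.     -105.0226]
cam in tcp [ 0.0749 -0.0007 -0.0696] view dir in tcp [-0.2918 -0.      0.9565] up(-y) [ 0.9565 -0.0004  0.2918] 339.8390191373345
```

Run:
```python
from h import *
from scipy.spatial.transform import Rotation as Ro
np.set_printoptions(precision=1,suppress=True)
# tool z=(cos a,0,-sin a); camera side s=+1: tool x has up comp
def ori(a,s,yaw=0):
    a=np.radians(a); z=np.array([np.cos(a),0,-np.sin(a)]); x=s*np.array([np.sin(a),0,np.cos(a)]); y=np.cross(z,x)
    R=Ro.from_euler("z",yaw,degrees=True).as_matrix()@np.c_[x,y,z]
    return Ro.from_matrix(R).as_euler("xyz",degrees=True)
print("look")
for s in(1,-1):
  for a in (20,35,50,60,75):
    r=[]
    for x in (.25,.3,.35,.4):
      for z in (.12,.18,.25):
        r.append((x,z) if robot.ik([x,-.19,z],ori(a,s,5)) is not None else 0)
    print(s,a,r)
print("lid")
H=np.array([.617,.185,.033])
for s in (1,-1):
  for a0 in (30,45,60,75):
    r=[]
    for th in (-5,0,15,30,45,60,75,90):
      g=np.radians(th+10.7); b=H+.183*np.array([-np.cos(g),0,np.sin(g)])
      for a in (a0+ (90-a0)*max(th,0)/90,):
        d=np.array([np.cos(np.radians(a)),0,-np.sin(np.radians(a))])
        r.append(robot.ik(b-.06*d-.018*np.array([np.sin(np.radians(a)),0,np.cos(np.radians(a))]),ori(a,s)) is not None)
    print(s,a0,r)
```

```text
look
1 20 [0, 0, 0, 0, 0, 0, 0, 0, 0, 0, 0, 0]
1 35 [0, 0, 0, 0, 0, 0, 0, 0, 0, 0, 0, 0]
1 50 [0, 0, 0, 0, 0, 0, 0, 0, 0, 0, 0, 0]
1 60 [0, 0, 0, 0, 0, 0, 0, 0, 0, 0, 0, 0]
1 75 [0, 0, 0, 0, 0, 0, (0.35, 0.12), (0.35, 0.18), (0.35, 0.25), (0.4, 0.12), (0.4, 0.18), (0.4, 0.25)]
-1 20 [0, 0, 0, 0, 0, 0, 0, 0, 0, 0, 0, 0]
-1 35 [0, 0, 0, 0, 0, 0, 0, 0, 0, 0, 0, 0]
-1 50 [0, 0, 0, 0, 0, 0, 0, 0, 0, 0, 0, 0]
-1 60 [0, 0, 0, 0, 0, 0, 0, 0, 0, 0, 0, 0]
-1 75 [0, 0, 0, 0, 0, 0, (0.35, 0.12), (0.35, 0.18), (0.35, 0.25), (0.4, 0.12), (0.4, 0.18), (0.4, 0.25)]
lid
1 30 [False, False, False, False, True, True, True, True]
1 45 [False, False, False, False, True, True, True, True]
1 60 [False, False, False, True, True, True, True, True]
1 75 [True, True, True, True, True, True, True, True]
-1 30 [False, False, False, False, True, True, True, True]
-1 45 [False, False, False, False, True, True, True, True]
-1 60 [False, False, False, True, True, True, True, True]
-1 75 [True, True, True, True, True, True, True, True]
```

```bash
cat >> h.py <<'E'
from scipy.spatial.transform import Rotation as Ro
def ori(a,s,yaw=0):
    a=np.radians(a); z=np.array([np.cos(a),0,-np.sin(a)]); x=s*np.array([np.sin(a),0,np.cos(a)]); y=np.cross(z,x)
    return Ro.from_matrix(Ro.from_euler("z",yaw,degrees=True).as_matrix()@np.c_[x,y,z]).as_euler("xyz",degrees=True)
H=np.array([.614,.185,.033])
def hook(th,a,off=.018,reach=.062):
    g=np.radians(th+10.7); b=H+.183*np.array([-np.cos(g),0,np.sin(g)]); a=np.radians(a)
    return b-reach*np.array([np.cos(a),0,-np.sin(a)])-off*np.array([np.sin(a),0,np.cos(a)])
E
python3 - <<'E'
from h import *
np.set_printoptions(precision=3,suppress=True)
path=[]
for th in (0,8,16,24,32,42,52,62,72,82,88):
    lo=max(th+10.7,30)
    a=next(a for a in np.arange(lo,91,1) if robot.ik(hook(th,min(a+4,90)),ori(min(a+4,90),-1)) is not None)
    path.append((th,min(a+4,90)))
print(path)
robot.set_gripper(0)
a=path[0][1]; 
p0=hook(-2,a,.034)
robot.move_pose(p0+[0,0,.12],ori(a,-1)); 
print(robot.line_to(p0,.2,guard=15))
print(robot.observe()["ft_force"],robot.observe()["time"])
for i,(th,a) in enumerate(path):
    h=robot.line_to(hook(th,a),.12,rotation=ori(a,-1),guard=20)
    print(th,h,robot.observe()["ft_force"])
    if h: break
    if th==32: shot("scene","lid1",size=(512,384))
print(robot.observe()["time"])
shot("scene","lid2",size=(512,384))
E
```

```text
Traceback (most recent call last):
StopIteration
```

```bash
cat > lid.py <<'E'
from h import *
np.set_printoptions(precision=3,suppress=True)
path=[]
for th in (0,8,16,24,32,42,52,62,72,82,88):
    ok=[a for a in np.arange(max(th+10.7,30),100,1) if robot.ik(hook(th,a),ori(a,-1)) is not None]
    if not ok: print("none",th); raise SystemExit
    path.append((th,min(ok[0]+1,max(90,ok[0]))))
print(path)
robot.set_gripper(0)
a=path[0][1]; 
p0=hook(-2,a,.034)
while robot.ik(p0,ori(a,-1)) is None: a+=1;p0=hook(-2,a,.034)
print(a)
robot.move_pose(p0+[0,0,.12],ori(a,-1)); 
print(robot.line_to(p0,.2,guard=15))
print(robot.observe()["ft_force"],robot.observe()["time"])
for i,(th,a) in enumerate(path):
    h=robot.line_to(hook(th,a),.12,rotation=ori(a,-1),guard=20)
    print(th,h,robot.observe()["ft_force"])
    if h: break
    if th==32: shot("scene","lid1",size=(512,384))
print(robot.observe()["time"])
shot("scene","lid2",size=(512,384))
E
python3 lid.py
```

```text
[(0, np.int64(72)), (8, np.int64(71)), (16, np.int64(70)), (24, np.float64(67.7)), (32, np.float64(65.7)), (42, np.float64(61.7)), (52, np.float64(63.7)), (62, np.float64(73.7)), (72, np.float64(83.7)), (82, np.float64(92.7)), (88, np.float64(98.7))]
73
False
[ 0.085  0.344 -0.026] 3.225
0 False [ 0.343  0.327 -0.557]
8 False [-0.408  0.736 -0.072]
16 False [-0.437 -0.393 -0.163]
24 False [-0.834 -0.051  0.231]
32 False [-0.286 -0.882  0.088]
42 False [-0.137 -0.209 -0.585]
52 False [-1.237  0.27  -0.847]
62 False [0.386 0.164 0.839]
72 False [0.529 1.415 0.531]
82 False [-0.908  0.11  -0.355]
88 False [ 0.276 -0.435 -0.365]
7.7167
```

View pics/lid2.png

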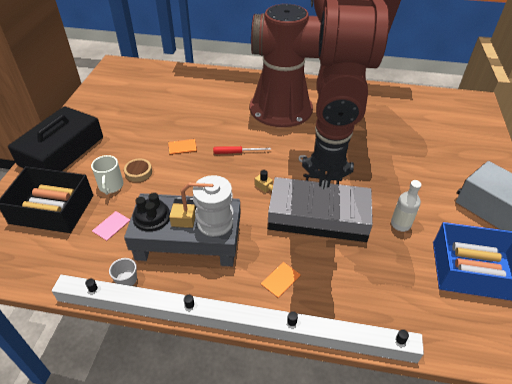

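The lid is still shut: the finger slipped past the bar. I'll look closer and pinch the bar instead.

Run:
```python
from h import *
p=robot.observe()["tool_pos"]; robot.line_to([p[0],p[1],.33],.3)
robot.move_pose([.42,.185,.33],ori(90,-1)); robot.pause(.2)
shot("wrist","w1")
```

```text
(no output)
```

View pics/w1.png

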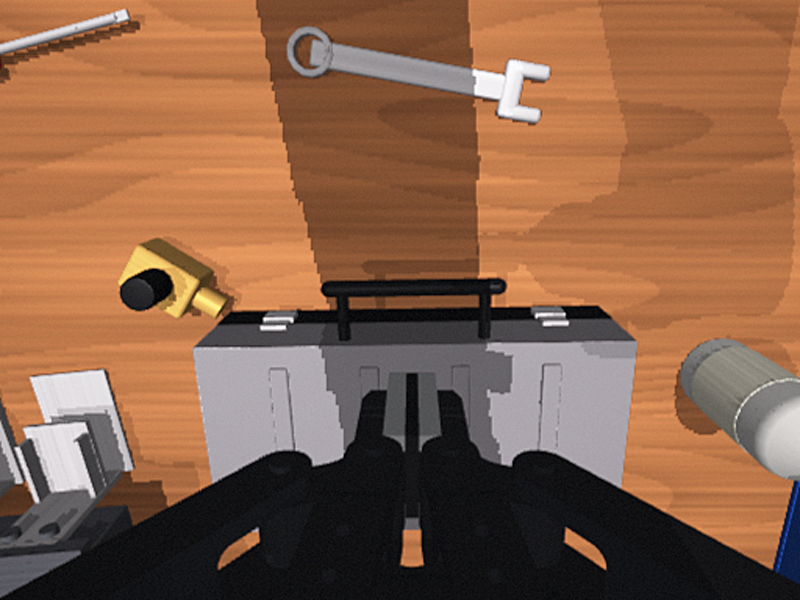

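Wrist view: bar from (325,288) to (503,286), round; lid top front edge (194,348)–(636,342).

Run:
```python
from h import *
np.set_printoptions(precision=4,suppress=True)
k=load("w1");s=.64
for z,ps in ((.067,[(325,288),(503,286)]),(.078,[(194,348),(636,342)])):
    print([ray(k,u*s,v*s,z) for u,v in ps])
# reach scans, tool y in xz plane: yaw 90 variants
def ori2(a,s):
    a=np.radians(a); z=np.array([np.cos(a),0,-np.sin(a)]); y=s*np.array([np.sin(a),0,np.cos(a)]); x=np.cross(y,z)
    return Ro.from_matrix(np.c_[x,y,z]).as_euler("xyz",degrees=True)
for s in(1,-1):
  for th in (0,10,20,30,40,50,60,70,80,90):
    ok=[a for a in range(30,131,5) if (q:=robot.ik(hook(th,a,0,.058),ori2(a,s))) is not None]
    print(s,th,ok[0] if ok else 0,ok[-1] if ok else 0,robot.ik(hook(th,90,0,.058),ori2(90,s)))
```

```text
[array([0.4376, 0.1283, 0.067 ]), array([0.4363, 0.2438, 0.067 ])]
[array([0.4751, 0.043 , 0.078 ]), array([0.4709, 0.3299, 0.078 ])]
1 0 70 130 [  7.1399 -14.3185 -32.5014  71.8171   0.      97.1399]
1 10 70 130 [  7.0069 -13.983  -28.9617  75.0213   0.      97.0069]
1 20 65 130 [  6.8036 -12.3905 -24.5757  77.8147   0.      96.8036]
1 30 65 130 [  6.5476  -9.7248 -19.5205  80.2042   0.      96.5476]
1 40 60 125 [  6.2583  -6.1799 -13.9588  82.2211   0.      96.2583]
1 50 55 125 [ 5.9542 -1.9387 -8.0348 83.9038  0.     95.9542]
1 60 50 120 [ 5.6507  2.835  -1.8766 85.2884  0.     95.6507]
1 70 45 115 [ 5.3598  7.9954  4.3982 86.4028  0.     95.3598]
1 80 40 115 [ 5.0898 13.4099 10.6746 87.2647  0.     95.0898]
1 90 30 110 [ 4.8459 18.9527 16.8315 87.8788  0.     94.8459]
-1 0 70 130 [  7.1399 -14.3185 -32.5014  71.8171   0.     -82.8601]
-1 10 70 130 [  7.0069 -13.983  -28.9617  75.0213   0.     -82.9931]
-1 20 65 130 [  6.8036 -12.3905 -24.5757  77.8147   0.     -83.1964]
-1 30 65 130 [  6.5476  -9.7248 -19.5205  80.2042   0.     -83.4524]
-1 40 60 125 [  6.2583  -6.1799 -13.9588  82.2211   0.     -83.7417]
-1 50 55 125 [  5.9542  -1.9387  -8.0348  83.9038   0.     -84.0458]
-1 60 50 120 [  5.6507   2.835   -1.8766  85.2884   0.     -84.3493]
-1 70 45 115 [  5.3598   7.9954   4.3982  86.4028   0.     -84.6402]
-1 80 40 115 [  5.0898  13.4099  10.6746  87.2647   0.     -84.9102]
-1 90 30 110 [  4.8459  18.9527  16.8315  87.8788   0.     -85.1541]
```

```bash
sed -i 's/^H=.*/H=np.array([.617,.186,.033])/' h.py
cat >> h.py <<'E'
def ori2(a,s=1,yaw=0):
    a=np.radians(a); z=np.array([np.cos(a),0,-np.sin(a)]); y=s*np.array([np.sin(a),0,np.cos(a)]); x=np.cross(y,z)
    return Ro.from_matrix(Ro.from_euler("z",yaw,degrees=True).as_matrix()@np.c_[x,y,z]).as_euler("xyz",degrees=True)
E
python3 - <<'E'
from h import *
np.set_printoptions(precision=2,suppress=True)
robot.set_gripper(.026)
p=hook(0,90,0,.058)
robot.move_pose(p+[0,0,.1],ori2(90))
print(robot.line_to(p,.15,guard=12))
robot.set_gripper(0); o=robot.observe(); print(o["gripper_width"],o["gripper_force"],o["ft_force"])
if .004<o["gripper_width"]<.016:
  for th in range(8,89,8):
    h=robot.line_to(hook(th,90,0,.058),.15,guard=45)
    print(th,h,robot.observe()["ft_force"],robot.observe()["gripper_width"])
    if h: break
  else:
    robot.set_gripper(.03); robot.pause(.3)
print(robot.observe()["time"])
shot("scene","lid3",size=(512,384))
E
```

```text
False
0.008971145970622882 58.629342913627625 [-1.29 -0.85  5.67]
8 False [ 0.41  1.56 -1.78] 0.008522596724709921
16 False [-2.47  3.14 -0.42] 0.00834233992535745
24 False [-8.71  3.    3.48] 0.008511631287948752
32 False [-17.05   4.2   12.89] 0.008831208322654735
40 False [-21.8    3.58  21.07] 0.008461948590037151
48 False [-16.1    5.56  24.43] 0.008706266621781332
56 False [-10.16   9.02  21.8 ] 0.008572642166654992
64 False [-4.52 10.01 17.6 ] 0.008665391511505463
72 False [-2.32 12.17 12.18] 0.008538554042713408
80 False [-1.09 13.54  9.54] 0.009098361765670636
88 False [ 3.03 10.29  8.02] 0.008765637600078051
16.4
```

View pics/lid3.png

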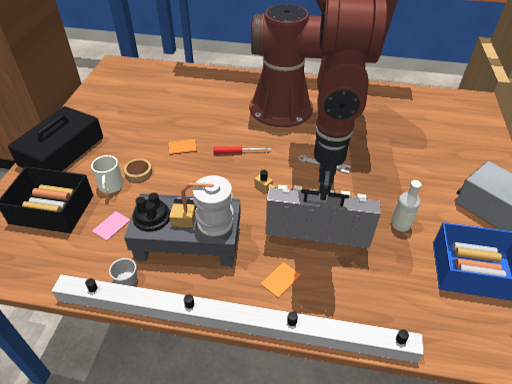

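Run:
```python
from h import *
p=robot.observe()["tool_pos"]; robot.line_to([p[0]-.005,p[1],.36],.3)
for n,pos in (("c0",[.45,.10,.36]),("c1",[.45,.27,.36])):
    robot.move_pose(pos,ori(90,1)); robot.pause(.15); shot("wrist",n)
robot.move_pose([.46,-.11,.33],ori(90,1,5)); robot.pause(.15); shot("wrist","f0")
robot.move_pose([.46,-.26,.33],ori(90,1,5)); robot.pause(.15); shot("wrist","f1")
print(robot.observe()["time"])
```

```text
28.925
```

View pics/c0.png

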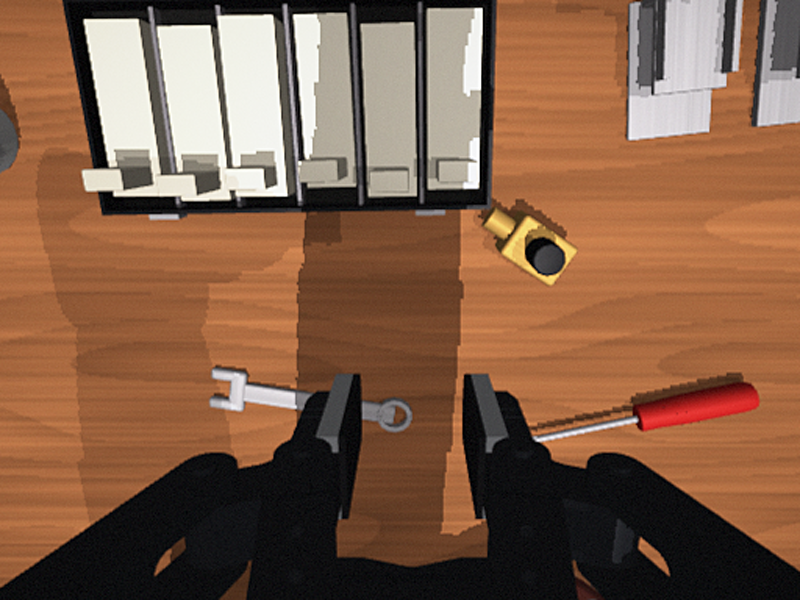

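View pics/c1.png

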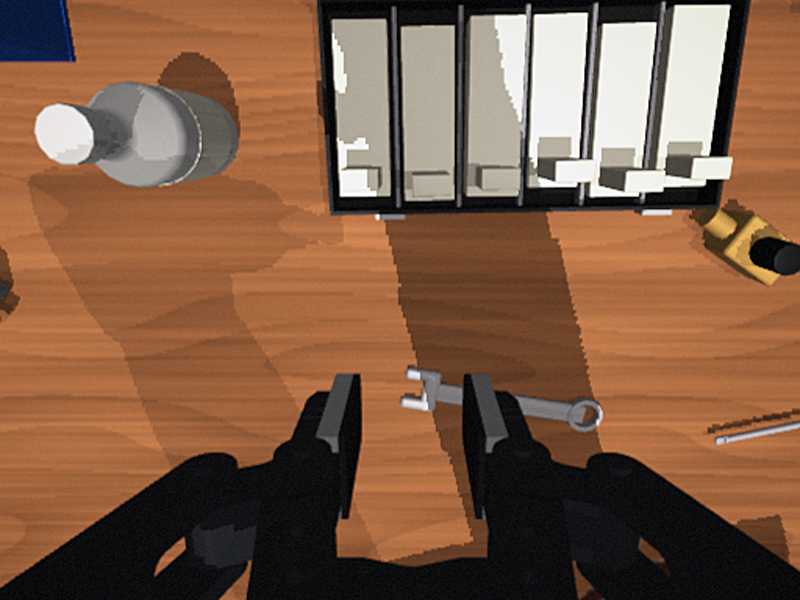

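View pics/f0.png

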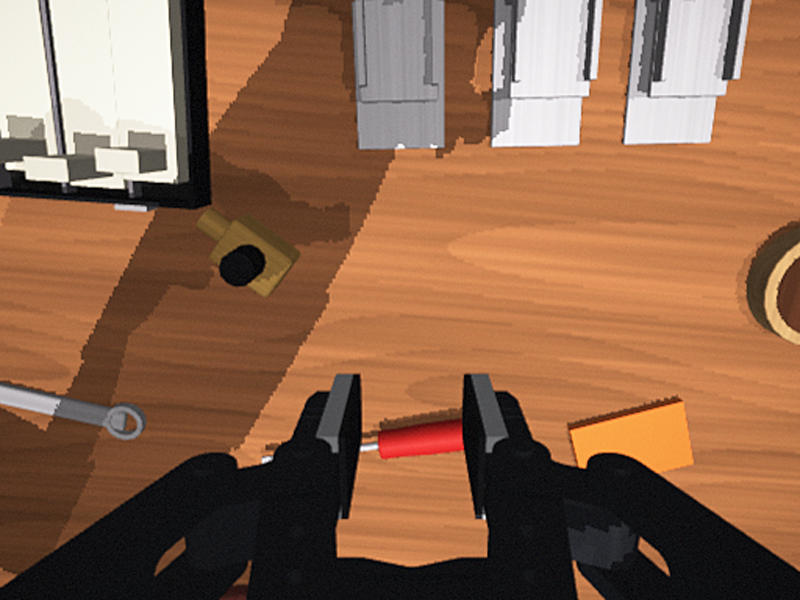

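View pics/f1.png

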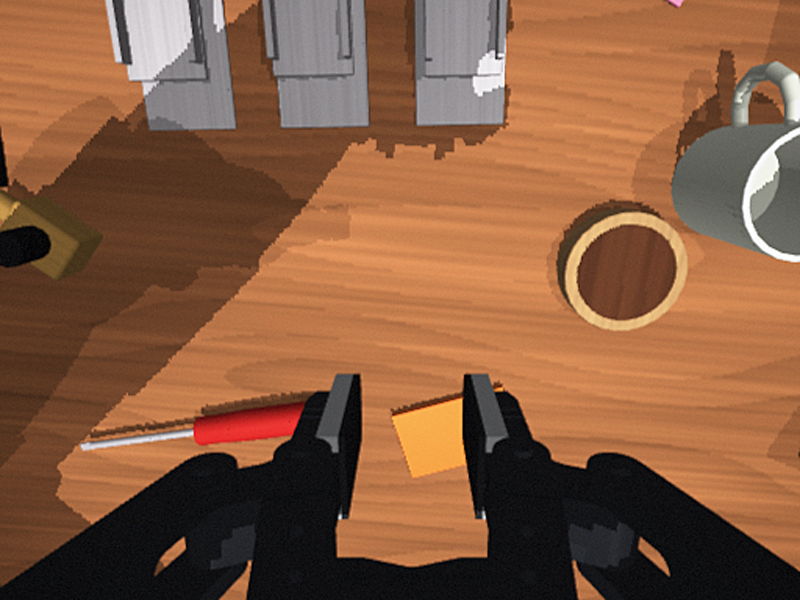

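c0/c1 show all six packers in the six bays, lugs towards the robot (rows ~180 of 600); f0/f1 show three feet, each with a steel plate (front edges at rows ~145 and ~125). Next: top heights of tongues, flanges and plates from silhouette edges and known widths.

```bash
cat > meas.py <<'E'
from h import *
from scipy.optimize import brentq
np.set_printoptions(precision=4,suppress=True)
def edge(im,ug,v,w=5):
    """subpixel steepest column near ug (raw px) on row v"""
    r=cv2.GaussianBlur(im,(0,0),.7)[v].astype(float).sum(1); g=np.abs(np.gradient(r))
    lo=int(round(ug))-w; i=lo+np.argmax(g[lo:lo+2*w+1]); a,b,c=g[i-1:i+2]; d=a-2*b+c
    return i+(.5*(a-c)/d if d else 0)
def line(im,pts,rows,w=5):
    """robust u(v) fit; pts two (u,v) guesses in 800-scale"""
    (u0,v0),(u1,v1)=np.array(pts)*.64; vs=np.arange(*rows)
    us=np.array([edge(im,u0+(u1-u0)*(v-v0)/(v1-v0),v,w) for v in vs])
    m=np.ones(len(vs),bool)
    for _ in range(4):
        p=np.polyfit(vs[m],us[m],1); r=us-np.polyval(p,vs); m=np.abs(r)<max(.4,1.5*np.median(np.abs(r)))
    return p,np.std(r[m]),m.sum()
def at_x(k,p,x,z,fr=0.):
    """point on line u(v), plane z, where deck-ish x' = x"""
    c,s=np.cos(fr),np.sin(fr)
    f=lambda v:(lambda q:q[0]*c+q[1]*s-x)(ray(k,np.polyval(p,v),v,z))
    v=brentq(f,-150,384); q=ray(k,np.polyval(p,v),v,z); return -q[0]*s+q[1]*c
E
python3 - <<'E'
from meas import *
k0,k1=load("c0"),load("c1"); i0,i1=(cv2.imread(f"pics/c{j}_raw.png") for j in (0,1))
L=[[(84,20),(101,160)],[(160,28),(172,160)],[(218,15),(227,160)],[(295,15),(301,150)],[(361,24),(361,160)],[(428,10),(426,150)]]
Rr=[[(387,18),(391,160)],[(454,27),(453,160)],[(521,14),(520,160)],[(587,12),(580,150)],[(655,25),(645,165)],[(729,6),(716,150)]]
for j in range(6):
    rows=(20,98); pl,sl,nl=line(i0,L[j],rows,4); pr,sr,nr=line(i1,Rr[j],rows,4)
    f=lambda z,x:at_x(k0,pl,x,z)-at_x(k1,pr,x,z)-.038
    zs=[]
    for x in (.53,.57):
        try: zs.append(brentq(lambda z:f(z,x),-.03,.08))
        except Exception as e: zs.append(np.nan)
    z=np.nanmean(zs); ym=[(at_x(k0,pl,x,z)+at_x(k1,pr,x,z))/2 for x in(.5,.58)]
    print(j+1,"top z mm",np.array(zs)*1e3,"res",round(sl,2),nl,round(sr,2),nr,"y",np.array(ym),"yaw",np.degrees((ym[1]-ym[0])/.08))
E
```

```text
1 top z mm [25.469  25.4319] res 0.12 78 0.07 78 y [0.3045 0.3054] yaw 0.6451275590998422
2 top z mm [18.9973 19.0783] res 0.08 78 0.02 78 y [0.2567 0.2583] yaw 1.1611827715024428
3 top z mm [45.3499 38.0701] res 0.7 44 0.18 53 y [0.2109 0.2098] yaw -0.770245488849584
4 top z mm [12.6815 12.7586] res 0.13 78 0.07 78 y [0.1616 0.1637] yaw 1.4500825263370933
5 top z mm [16.0773 16.0351] res 0.11 78 0.08 78 y [0.1149 0.1164] yaw 1.0734695506068281
6 top z mm [23.935 23.668] res 0.02 78 0.08 78 y [0.0689 0.0703] yaw 0.9681873026820568
```

Run:
```python
import cv2,numpy as np
a=cv2.imread("pics/c0_raw.png")[0:135,40:320]; b=cv2.imread("pics/c1_raw.png")[0:135,200:480]
cv2.imwrite("pics/crop.png",cv2.resize(np.vstack([a,b]),(600,578),interpolation=cv2.INTER_CUBIC))
```

```text
(no output)
```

View pics/crop.png

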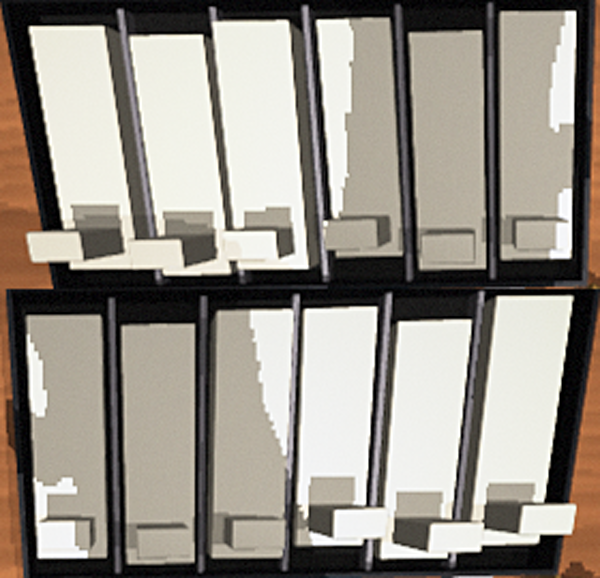

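```bash
python3 - <<'E'
from meas import *
k0,k1=load("c0"),load("c1"); i0,i1=(cv2.imread(f"pics/c{j}_raw.png") for j in (0,1))
print("cams",[-k[1].T@k[2] for k in (k0,k1)])
pl,sl,nl=line(i0,[(217.8,16),(228.7,164)],(20,98),2); pr,sr,nr=line(i1,[(525,16),(521,170)],(20,98),2)
print(sl,nl,sr,nr,[brentq(lambda z:at_x(k0,pl,x,z)-at_x(k1,pr,x,z)-.038,-.03,.08)*1e3 for x in (.53,.57)])
# lug tops: c0/c1 horizontal triangulation check via lug-top centre at z=.070 (800-scale)
c=lambda u,v:(40+u/2.143,v/2.141); d=lambda u,v:(200+u/2.143,(v-289)/2.141)
A=[(55,246),(158,253),(253,244),(328+28,234),(447,246),(537,236)]; B=[(64,536),(162,543),(253,532),(359,524),(456,536),(549,518)]
for a,b in zip(A,B): print(ray(k0,*c(*a),.07)[:2],ray(k1,*d(*b),.07)[:2])
# feet, deck frame yaw
f0,f1=load("f0"),load("f1"); j0,j1=(cv2.imread(f"pics/f{j}_raw.png") for j in (0,1))
print("fcams",[-k[1].T@k[2] for k in (f0,f1)])
P0=[(357,149),(445,149),(491,146),(580,146),(622,143),(713,142)]; P1=[(148,130),(236,129),(281,127),(369,127),(415,124),(504,124)]
F0=[(360,100),(440,102),(493,97),(586,97),(625,93),(716,95)]; F1=[(127,79),(206,80),(275,75),(353,76),(414,73),(505,75)]
def tri(a,b):
    M=[];y=[]
    for k,p in((f0,a),(f1,b)):
        kk,R,t,f=k; dd=R.T@np.array([(p[0]*.64-kk["cx"])/f,(p[1]*.64-kk["cy"])/f,1]); dd/=np.linalg.norm(dd); I=np.eye(3)-np.outer(dd,dd); o=-R.T@t; M.append(I);y.append(I@o)
    return np.linalg.lstsq(np.vstack(M),np.hstack(y),rcond=None)[0]
for n,a,b in(("plate",P0,P1),("flange",F0,F1)):
    for p,q in zip(a,b): print(n,tri(p,q))
E
python3 - <<'E'
import cv2,numpy as np
a=cv2.imread("pics/f0_raw.png")[0:105,220:490]; b=cv2.imread("pics/f1_raw.png")[0:105,60:330]
cv2.imwrite("pics/cropf.png",cv2.resize(np.vstack([a,b]),(756,588),interpolation=cv2.INTER_CUBIC))
E
```

```text
cams [array([0.524 , 0.0996, 0.4293]), array([0.5237, 0.2694, 0.4296])]
0.12193841456720628 69 0.15786799791027084 63 [38.216759634548986, 37.15212679356621]
[0.4982 0.3036] [0.4978 0.3039]
[0.4949 0.2544] [0.4945 0.2565]
[0.4992 0.2081] [0.4997 0.2128]
[0.504  0.1583] [0.5035 0.162 ]
[0.4984 0.1147] [0.4978 0.1147]
[0.5032 0.0714] [0.5063 0.0712]
fcams [array([ 0.5334, -0.104 ,  0.3996]), array([ 0.5336, -0.253 ,  0.3998])]
plate [ 0.5234 -0.0657  0.0024]
plate [ 0.5293 -0.1287  0.004 ]
plate [ 0.5339 -0.1609  0.006 ]
plate [ 0.5394 -0.2229  0.0094]
plate [ 0.5443 -0.2548  0.0021]
plate [ 0.5501 -0.317   0.007 ]
flange [ 0.5545 -0.0689  0.0339]
flange [ 0.5579 -0.1203  0.037 ]
flange [ 0.5665 -0.1574  0.0107]
flange [ 0.5688 -0.213   0.0369]
flange [ 0.5778 -0.2511 -0.0005]
flange [ 0.5819 -0.3141  0.0016]
```

View pics/cropf.png

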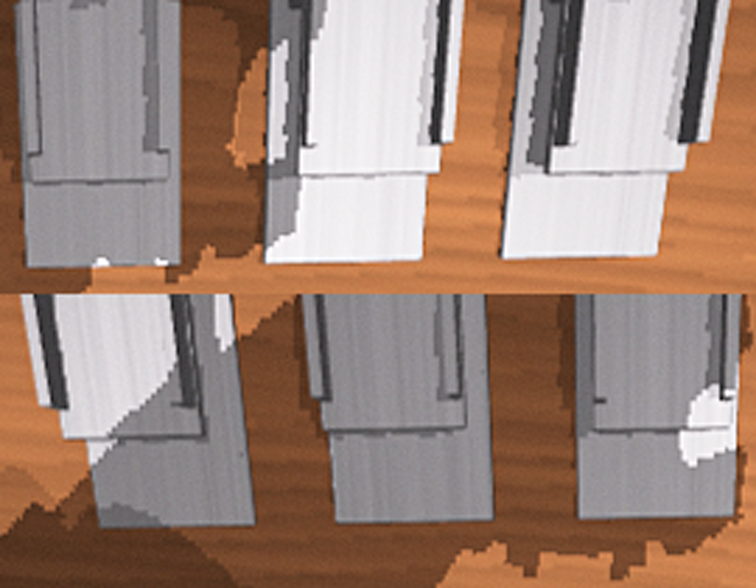

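Feet corners are clear now: f0 crop flange fronts (30,183)-(168,180), (300,178)-(438,172), (549,173)-(685,170); f1 crop (65,440)-(205,437), (325,431)-(466,428), (596,431)-(735,429). Triangulating.

Run:
```python
from meas import *
f0,f1=load("f0"),load("f1")
def tri(a,b):
    M=[];y=[]
    for k,p in((f0,a),(f1,b)):
        kk,R,t,f=k; dd=R.T@np.array([(p[0]-kk["cx"])/f,(p[1]-kk["cy"])/f,1]); dd/=np.linalg.norm(dd); I=np.eye(3)-np.outer(dd,dd); M.append(I);y.append(I@(-R.T@t))
    return np.linalg.lstsq(np.vstack(M),np.hstack(y),rcond=None)[0]
A=lambda u,v:(220+u/2.8,v/2.8); B=lambda u,v:(60+u/2.8,(v-294)/2.8)
FA=[(30,183),(168,180),(300,178),(438,172),(549,173),(685,170)];FB=[(65,440),(205,437),(325,431),(466,428),(596,431),(735,429)]
PA=[(28,267),(182,265),(264,263),(421,260),(501,257),(657,256)];PB=[(100,526),(254,524),(337,522),(493,520),(578,518),(733,516)]
for n,a,b in(("flange",FA,FB),("plate",PA,PB)):
    q=np.array([tri(A(*p),B(*r)) for p,r in zip(a,b)]); print(n); print(q); m=(q[::2]+q[1::2])/2; print("mid",m,"yaw",np.degrees(np.arctan2(*(q[5]-q[0])[[0,1]]*[1,-1])))
# width-in-single-image based heights: depth from known width
for nm,k,T,pts,w in (("f0fl",f0,A,FA,.05),("f1fl",f1,B,FB,.05),("f0pl",f0,A,PA,.062),("f1pl",f1,B,PB,.062)):
    print(nm,[round(1e3*brentq(lambda z:np.linalg.norm(ray(k,*T(*pts[2*i]),z)-ray(k,*T(*pts[2*i+1]),z))-w,-.1,.2),1) for i in range(3)])
```

```text
flange
[[ 0.5534 -0.069   0.0303]
 [ 0.5589 -0.1189  0.0295]
 [ 0.5634 -0.1649  0.0408]
 [ 0.5694 -0.2136  0.0389]
 [ 0.5742 -0.2594  0.023 ]
 [ 0.5797 -0.3104  0.021 ]]
mid [[ 0.5562 -0.094   0.0299]
 [ 0.5664 -0.1892  0.0399]
 [ 0.577  -0.2849  0.022 ]] yaw 6.221475925799544
plate
[[ 0.5238 -0.0676  0.0039]
 [ 0.5299 -0.1287  0.0053]
 [ 0.5336 -0.1612  0.0048]
 [ 0.54   -0.2226  0.007 ]
 [ 0.5439 -0.2558  0.0022]
 [ 0.5498 -0.3165  0.0048]]
mid [[ 0.5268 -0.0981  0.0046]
 [ 0.5368 -0.1919  0.0059]
 [ 0.5468 -0.2861  0.0035]] yaw 5.975791913733499
f0fl [32.0, 30.4, 24.3]
f1fl [34.5, 35.6, 29.9]
f0pl [1.0, 7.6, 4.6]
f1pl [-2.4, 2.0, -1.3]
```

```bash
cat > act.py <<'E'
from h import *
np.set_printoptions(precision=4,suppress=True)
CY=.8; YAW=6.15; ZG=.112; OFF=ZG-.004   # TCP height above packer underside
C=np.array([.5445,.187]); BAY={1:.1175,2:.0705,3:.0235,4:-.0235,5:-.0705,6:-.1175}
FOOT={1:(.5862,-.0912),2:(.5963,-.1858),3:(.6066,-.2807)}
UP=.20; G=.040
def rz(d): a=np.radians(d); return np.array([[np.cos(a),-np.sin(a)],[np.sin(a),np.cos(a)]])
def bay(j,x=-.045): return C+rz(CY)@np.array([x,BAY[j]])
def foot(f,x,y=0): return np.array(FOOT[f])+rz(YAW)@np.array([x-.045,y])  # TCP xy for packer origin at x
T=lambda:round(robot.observe()["time"],1)
def pick(xy,yaw,z=ZG):
    robot.set_gripper(G); robot.move_pose([*xy,UP-.02],ori2(90,1,yaw)); 
    h=robot.line_to([*xy,z],.25,guard=12); robot.set_gripper(0)
    w=robot.observe()["gripper_width"]; robot.line_to([*xy,UP+.02],.3); print("pick",h,"w",round(w,4),T()); return .010<w<.018 and not h
def try_foot(f):
    s=-.098
    robot.move_pose([*foot(f,s),.20],ori2(90,1,YAW)); robot.line_to([*foot(f,s),OFF+.014],.25)
    robot.pause(.1); h=robot.line_to([*foot(f,s),OFF+.001],.03,guard=4); zc=robot.observe()["tool_pos"][2]
    print("plate contact",h,"under z",round((zc-OFF)*1e3,2))
    pl=.004 if zc-OFF<.006 else .008
    robot.line_to([*foot(f,s),OFF+pl+.001],.05)
    robot.pause(.1); h=robot.line_to([*foot(f,-.027),OFF+pl+.001],.08,guard=10)
    p=robot.observe()["tool_pos"]; d=(rz(-YAW)@(p[:2]-np.array(FOOT[f])))+[.045,0]
    print("slide hit",h,"packer x,y",d,"F",robot.observe()["ft_force"],T()); return d[0],pl
def play(f,x,pl):
    """free lift of the packer under the flange"""
    p=robot.observe()["tool_pos"]; q=[*(p[:2]-.003*rz(YAW)[:,0]),OFF+pl+.001]; robot.line_to(q,.05); robot.pause(.1)
    h=robot.line_to([*q[:2],OFF+pl+.0075],.03,guard=6); z=robot.observe()["tool_pos"][2]-OFF-pl
    print("lift hit",h,"play mm",round(z*1e3,2)); robot.line_to([*q[:2],OFF+pl+.0003],.05)
def release():
    p=robot.observe()["tool_pos"]; robot.set_gripper(G); robot.line_to([p[0],p[1],UP],.3)
def back(f,j):
    robot.line_to([*foot(f,-.105),robot.observe()["tool_pos"][2]],.15); p=robot.observe()["tool_pos"]
    robot.line_to([p[0],p[1],.22],.3); put(j)
def put(j):
    q=bay(j); robot.move_pose([*q,.22],ori2(90,1,CY)); h=robot.line_to([*q,ZG+.001],.2,guard=10); print("put",j,h,robot.observe()["tool_pos"][2],T()); release()
E
python3 - <<'E'
from act import *
print(bay(3))
if pick(bay(3),CY):
    x,pl=try_foot(2)
    if x>-.05: play(2,x,pl)
E
```

```text
[0.4992 0.2099]
pick False w 0.013 32.3
plate contact True under z 11.25
slide hit True packer x,y [-0.0885 -0.001 ] F [-7.6545 -0.7293 10.0515] 35.3
```

Run:
```python
from act import *
p=robot.observe()["tool_pos"]
robot.line_to([*foot(2,-.105),p[2]+.004],.1)
def touch(xy,top,bot,g):
    robot.line_to([*xy,OFF+top],.2); robot.pause(.2); F=robot.observe()["ft_force"]
    h=robot.line_to([*xy,OFF+bot],.02,guard=g); o=robot.observe(); print(h,"z",(o["tool_pos"][2]-OFF)*1e3,o["ft_force"]-F,"tau",o["torque"])
touch(foot(2,-.098),.018,.001,4)
robot.line_to([*foot(2,-.17),OFF+.02],.2)
touch(foot(2,-.17),.012,-.004,4)
robot.line_to([*foot(2,-.17),OFF+.02],.2)
print(T(),robot.observe()["gripper_width"])
```

```text
True z 11.806864847176039 [-1.8416 -0.1004  6.1418] tau [-0.0311 -0.253   0.028 ]
True z 4.1752073563059575 [-2.2714  0.0041  7.4086] tau [0.1278 0.0225 0.0383]
38.3 0.012762998908011197
```

```bash
python3 - <<'E'
s=open('act.py').read()
a=s.index("def try_foot"); b=s.index("def release")
s=s[:a]+'''def contact(xy,top,bot,g=4.5,v=.03):
    robot.line_to([*xy,OFF+top],.25); robot.pause(.15)
    h=robot.line_to([*xy,OFF+bot],v,guard=g); z=robot.observe()["tool_pos"][2]; print("contact",h,round((z-OFF)*1e3,2)); return z
def try_foot(f,raise_=.001,go=True):
    s=-.098
    if go: robot.move_pose([*foot(f,s),.20],ori2(90,1,YAW))
    z=contact(foot(f,s),.017,.001)+raise_
    robot.line_to([*foot(f,s),z],.05); robot.pause(.15)
    h=robot.line_to([*foot(f,-.027),z],.08,guard=10)
    p=robot.observe()["tool_pos"]; d=(rz(-YAW)@(p[:2]-np.array(FOOT[f])))+[.045,0]
    print("slide hit",h,"packer x,y",d,"F",robot.observe()["ft_force"],T()); return d[0],z
def play(f,z):
    """free lift of the packer under the flange"""
    p=robot.observe()["tool_pos"]; xy=p[:2]-.003*rz(YAW)[:,0]; robot.line_to([*xy,z],.05); robot.pause(.15)
    h=robot.line_to([*xy,z+.007],.03,guard=6); t=robot.observe()["tool_pos"][2]
    robot.line_to([*xy,z],.05); robot.pause(.1); h2=robot.line_to([*xy,z-.004],.03,guard=5); u=robot.observe()["tool_pos"][2]
    print("lift",h,"down",h2,"play mm",round((t-u)*1e3,2))
'''+s[b:]
open('act.py','w').write(s)
E
python3 - <<'E'
from act import *
x,z=try_foot(2)
if x>-.05: play(2,z)
E
```

```text
contact True 11.04
slide hit True packer x,y [-0.0885 -0.    ] F [-4.93   -0.3294  5.8009] 40.5
```

Run:
```python
from act import *
for r in (.0018,.0028):
    p=robot.observe()["tool_pos"]; robot.line_to([*foot(2,-.1),p[2]+.001],.1)
    x,z=try_foot(2,r,go=False); print((z-OFF)*1e3)
    if x>-.05: play(2,z); break
```

```text
contact True 11.56
slide hit True packer x,y [-0.0882  0.0002] F [-0.6944 -0.5654  2.4682] 42.2
13.35976470810117
contact True 12.01
slide hit True packer x,y [-0.0878  0.0004] F [-0.1052 -0.6116 -1.6471] 43.9
14.813413873102213
```

Run:
```python
from act import *
back(2,3)
if pick(bay(1),CY):
    x,z=try_foot(2,.001)
    if x>-.05: play(2,z)
```

```text
put 3 True 0.1261660927640904 46.7
pick False w 0.0127 49.4
contact False 0.95
slide hit False packer x,y [-0.0273  0.    ] F [0.3782 0.223  0.3978] 54.0
lift False down False play mm 11.67
```

Run:
```python
from h import *
k=cal("wrist"); a=robot.grab_frame("wrist"); b=robot.grab_frame("top"); c=robot.grab_frame("scene")
cv2.imwrite("pics/chk_w.png",a);cv2.imwrite("pics/chk_t.png",b);cv2.imwrite("pics/chk_s.png",c)
o=np.hstack([cv2.resize(a,(400,300)),cv2.resize(b[60:300,100:420],(400,300))])
o=np.vstack([o,np.hstack([cv2.resize(c[120:300,100:340],(400,300)),cv2.resize(c[120:300,200:440],(400,300))])])
cv2.imwrite("pics/chk.png",o)
```

View pics/chk.png

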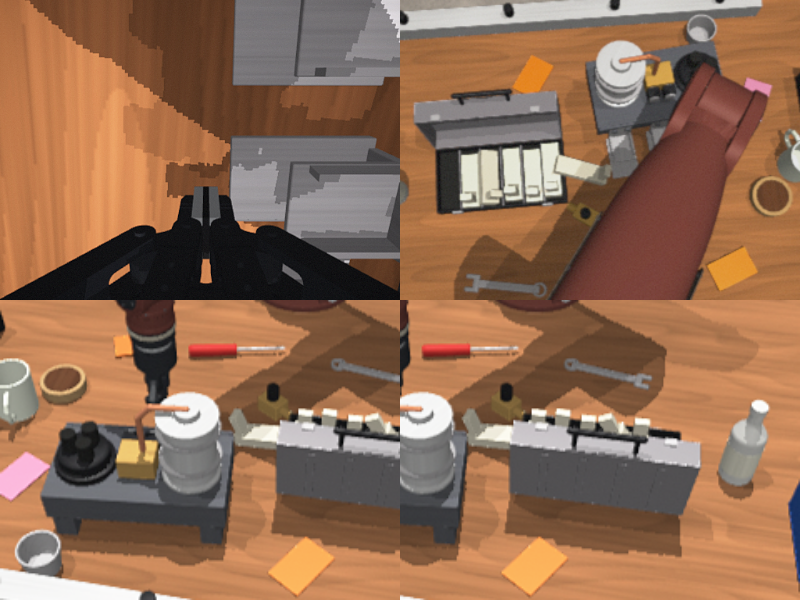

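The gripper is empty: packer 1 was knocked out of the grip by the open lid during the joint-space swing, and now lies between case and feet at about (580,168) in the tile. From here transports go in straight lines. Re-look from close.

Run:
```python
from act import *
p=robot.observe()["tool_pos"]; robot.line_to([*foot(2,-.105),p[2]+.01],.2); robot.line_to([*foot(2,-.105),.33],.3)
robot.set_gripper(G)
robot.move_pose([.43,.0,.36],ori(90,1)); robot.pause(.15); k,a=shot("wrist","d0")
robot.move_pose([.45,.20,.36],ori(90,1)); robot.pause(.15); k,b=shot("wrist","d1")
o=np.vstack([a[0:150],b[0:150]]); cv2.imwrite("pics/d.png",cv2.resize(o,(800,469),interpolation=cv2.INTER_CUBIC)); print(T())
```

```text
64.4
```

View pics/d.png

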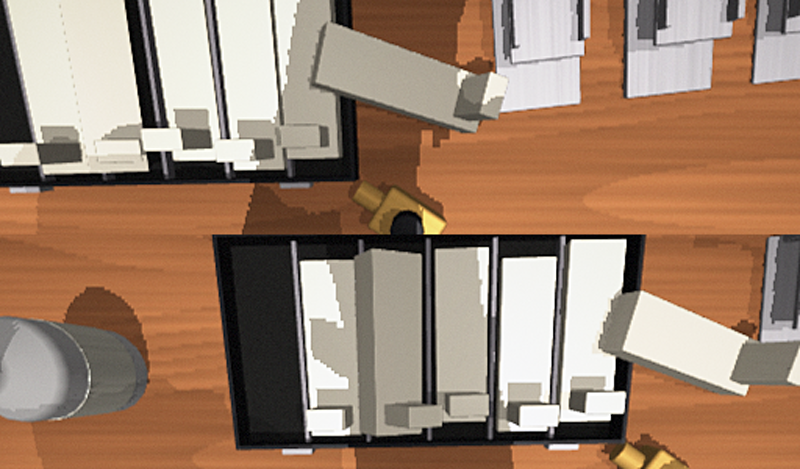

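Run:
```python
from act import *
k=load("d0");k1=load("d1");s=.64
lug=ray(k,493*s,97*s,.068); e1=ray(k,325*s,22*s,.056); e2=ray(k,313*s,86*s,.056); b=ray(k,475*s,131*s,.026)
print("lug",lug,"end",e1,e2,"back corner",b)
em=(e1+e2)/2; d=em-lug; print("yaw",np.degrees(np.arctan2(d[1],d[0])),"horiz lug->end",np.linalg.norm(d[:2]))
# edge from back-corner to e2 as yaw check
d=e2-b; print("yaw2",np.degrees(np.arctan2(d[1],d[0])))
# same plain end in d1 (offset rows 235): corners top (637,293),(612?,350)
for p in ((637,58),(622,118)): print("d1 end corner",ray(k1,p[0]*s,p[1]*s,.056))
print("p3 lug d1",ray(k1,412*s,(408-235)*s,.075))
```

```text
lug [ 0.5295 -0.0528  0.068 ] end [0.5748 0.0539 0.056 ] [0.537  0.0635 0.056 ] back corner [ 0.5095 -0.0469  0.026 ]
yaw 76.67877127483975 horiz lug->end 0.11461888182634479
yaw2 75.97839968562234
d1 end corner [0.5739 0.0537 0.056 ]
d1 end corner [0.5373 0.0592 0.056 ]
p3 lug d1 [0.5028 0.1989 0.075 ]
```

```bash
python3 - <<'E'
s=open('act.py').read()
s=s.replace('if go: robot.move_pose([*foot(f,s),.20],ori2(90,1,YAW))','if go: carry(foot(f,s),YAW)')
s=s.replace("q=bay(j); robot.move_pose([*q,.22],ori2(90,1,CY))","q=bay(j); carry(q,CY)")
s=s.replace("robot.move_pose([*xy,UP-.02],ori2(90,1,yaw)); ","carry(xy,yaw,UP); ")
s+='''
S=1
def carry(xy,yaw,z=.22):
    """straight-line transport at height, clear of the open lid"""
    p=robot.observe()["tool_pos"]
    if abs(p[2]-z)>.01: robot.line_to([p[0],p[1],z],.3)
    robot.line_to([*xy,z],.35,rotation=ori2(90,S,yaw))
'''
open('act.py','w').write(s)
E
cat > p1.py <<'E'
from act import *
import act
lug=np.array([.5295,-.0528,.068]); a=np.radians(76.4); p=np.radians(15)
d=np.array([np.cos(a),np.sin(a),0]); e=np.cos(p)*d+[0,0,np.sin(p)]; pz=-np.sin(p)*d+[0,0,np.cos(p)]
tcp=lug+pz*.038
for s in (1,-1):
    y=s*e; z=-pz; o=Ro.from_matrix(np.c_[np.cross(y,z),y,z]).as_euler("xyz",degrees=True)
    q=[robot.ik(tcp+pz*.1,o),robot.ik(tcp,o),robot.ik([.46,-.12,.24],ori2(90,s,YAW))]; print(s,q)
    if all(v is not None for v in q): break
robot.line_to([.45,.0,.36],.35)
robot.move_pose(tcp+pz*.1,o); h=robot.line_to(tcp,.2,guard=12); print("hit",h)
robot.set_gripper(0); w=robot.observe()["gripper_width"]; print(w,T())
if w>.010:
    robot.line_to([*tcp[:2],.2],.25); robot.line_to([.46,-.12,.24],.25); robot.move_pose([.46,-.12,.24],ori2(90,s,YAW))
    act.S=s; print(robot.observe()["gripper_width"],T())
    x,z=try_foot(2,.0012)
    if x>-.05: play(2,z)
E
python3 p1.py
```

```text
1 [array([-30.2374,  -4.4123, -16.4146,  82.3846,  14.3582, -17.1903]), array([-27.4379,  -1.1226, -23.4866,  71.3028,  14.5549, -14.3063]), array([-30.4408, -16.3476, -22.1484,  84.1992,   0.    ,  53.4092])]Traceback (most recent call last):
  File "p1.py", line 10, in <module>
    robot.line_to([.45,.0,.36],.35)
    ~~~~~~~~~~~~~^^^^^^^^^^^^^^^^^^
plant.IKError: the arm cannot follow that straight line within its joint ranges
```

```bash
sed -i '/^robot.line_to(\[.45,.0,.36\]/d' p1.py; python3 p1.py
```

```text
1 [array([-30.2374,  -4.4123, -16.4146,  82.3846,  14.3582, -17.1903]), array([-27.4379,  -1.1226, -23.4866,  71.3028,  14.5549, -14.3063]), array([-30.4408, -16.3476, -22.1484,  84.1992,   0.    ,  53.4092])]
hit False
0.013746061660501617 67.7
0.01290442960118502 70.0
contact True 5.02
slide hit True packer x,y [-0.0302 -0.    ] F [-2.4235  0.1266  6.2475] 73.0
lift True down True play mm 3.45
```

Run:
```python
from act import *
release()
if pick(bay(6),CY):
    x,z=try_foot(1,.0012); print(robot.observe()["gripper_width"])
    if x>-.05: play(1,z)
```

```text
pick False w 0.013 77.5
contact True 5.05
slide hit True packer x,y [-0.0886  0.0002] F [-5.9132 -1.9799  6.0838] 80.1
0.013301635368965671
```

Run:
```python
from act import *
p=robot.observe()["tool_pos"]; robot.line_to([*foot(1,-.1),p[2]+.001],.1)
x,z=try_foot(1,.002,go=False)
if x>-.05: play(1,z)
else:
    back(1,6)
    if pick(bay(2),CY):
        x,z=try_foot(1,.0012)
        if x>-.05: play(1,z)
```

```text
contact True 5.49
slide hit True packer x,y [-0.0884  0.0002] F [-1.3075 -0.3838  0.3516] 81.9
put 6 True 0.11299762141254233 83.9
pick False w 0.0132 87.0
contact True 5.76
slide hit True packer x,y [-0.0298  0.0001] F [-2.2913 -1.3936  5.2982] 90.5
lift True down True play mm 6.05
```

```bash
cat >> act.py <<'E'
def profile(n=9,dz=.001):
    p=robot.observe()["tool_pos"]
    for i in range(n):
        robot.line_to([p[0],p[1],p[2]+i*dz],.02); robot.pause(.1)
        F=np.mean([robot.observe()["ft_force"][2]]); o=robot.observe(); print(round((o["tool_pos"][2]-OFF)*1e3,2),"Fz",round(F,1),"tau_y",round(o["torque"][1],2))
        if F<-9: break
    robot.line_to(p,.05)
E
python3 - <<'E'
from act import *
profile()
E
```

```text
6.44 Fz 3.3 tau_y 0.05
7.11 Fz -0.9 tau_y 0.01
8.39 Fz -1.3 tau_y 0.07
9.42 Fz -0.3 tau_y 0.04
10.38 Fz -0.9 tau_y 0.05
11.39 Fz -0.3 tau_y 0.01
12.41 Fz 0.3 tau_y 0.01
12.77 Fz -10.6 tau_y -0.72
```

Packer 2 has 6 mm of play and packer 6 is too thick, so packers 1 and 6 are swapped in my ranking (1 = 22 mm, 6 = 26 mm). Swapping: 1 → foot 1, 6 → foot 2.

Run:
```python
from act import *
back(1,2)
q=foot(2,-.033); carry(q,YAW,.2); h=robot.line_to([*q,OFF+.009],.25,guard=12); robot.set_gripper(0); w=robot.observe()["gripper_width"]; print(h,w,T())
robot.line_to([*q,OFF+.010],.05); robot.line_to([*foot(2,-.105),OFF+.010],.15); robot.line_to([*foot(2,-.105),.2],.3)
x,z=try_foot(1,.0012)
if x>-.05: profile()
print(T())
```

```text
put 2 True 0.11260407939878464 97.7
False 0.012604888333199341 100.8
contact True 6.69
slide hit True packer x,y [-0.0297  0.0002] F [-3.1046  0.1965  5.6752] 105.1
7.62 Fz 2.9 tau_y 0.36
8.28 Fz -1.1 tau_y 0.07
9.55 Fz -1.5 tau_y 0.04
9.94 Fz -11.7 tau_y -0.78
106.8
```

Run:
```python
from act import *
def settle():
    p=robot.observe()["tool_pos"]; robot.line_to([*(p[:2]-.002*rz(YAW)[:,0]),p[2]],.05); p=robot.observe()["tool_pos"]; robot.pause(.1); robot.line_to(p-[0,0,.004],.03,guard=5); release()
settle()
if pick(bay(6),CY):
    x,z=try_foot(2,.0012)
    if x>-.05:
        profile(); settle()
        if pick(bay(5),CY):
            x,z=try_foot(3,.0012)
            if x>-.05: profile()
print(T())
```

```text
pick False w 0.0131 110.3
contact True 9.53
slide hit True packer x,y [-0.0298  0.0002] F [-3.0486  0.4424  6.6331] 113.5
10.35 Fz 2.8 tau_y 0.08
10.97 Fz -1.4 tau_y 0.1
12.28 Fz -1.8 tau_y 0.06
12.67 Fz -11.4 tau_y -0.68
pick False w 0.0131 119.2
contact True 5.76
slide hit True packer x,y [-0.0298  0.0003] F [-3.2471 -1.6171  3.4086] 122.8
6.62 Fz 1.8 tau_y 0.11
7.32 Fz -1.3 tau_y 0.02
8.55 Fz -0.9 tau_y 0.13
8.81 Fz -12.4 tau_y -0.75
124.5
```

Run:
```python
from act import *
p=robot.observe()["tool_pos"]; robot.line_to([*(p[:2]-.002*rz(YAW)[:,0]),p[2]],.05); p=robot.observe()["tool_pos"]; robot.pause(.1); robot.line_to(p-[0,0,.004],.03,guard=5); release()
robot.line_to([*robot.observe()["tool_pos"][:2],.34],.35)
robot.move_pose([.46,-.16,.34],ori(90,1,5)); robot.pause(.1); k,a=shot("wrist","e0")
robot.move_pose([.45,.21,.36],ori(90,1)); robot.pause(.1); k,b=shot("wrist","e1")
o=np.vstack([b[0:150],a[0:150]]); cv2.imwrite("pics/e.png",cv2.resize(o,(800,469),interpolation=cv2.INTER_CUBIC)); print(T())
```

```text
132.7
```

View pics/e.png

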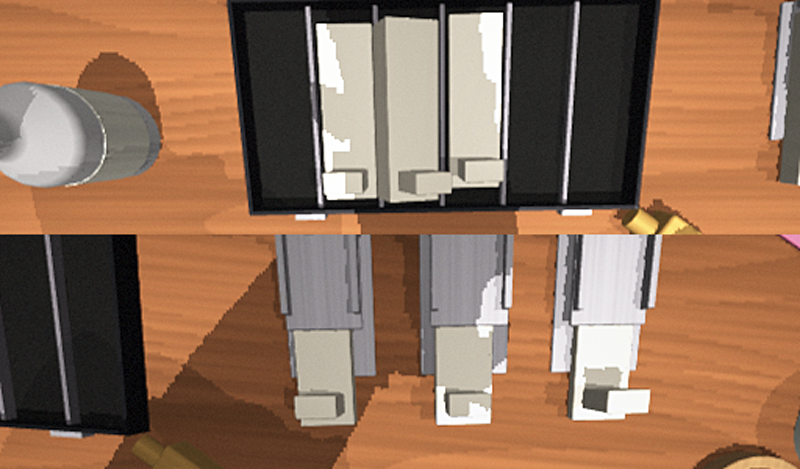

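Packers stand square in all three feet (lower half); packer 3 is rolled in its bay (lug top at (428,180), upper half), packers 2 and 4 lie flat. I'll seat packer 3 by gripping along its tilted lug.

```bash
cat > p3.py <<'E'
from act import *
k=load("e1"); s=.64
for ph in (5,8,10,12,15,18):
    a=np.radians(ph); zr=.004+.03*np.cos(a); zl=zr+.038*np.sin(a)
    L=ray(k,387*s,60*s,zl);R=ray(k,441*s,60*s,zr); lt=ray(k,433*s,181*s,.004+.019*np.sin(a)+.066*np.cos(a))
    print(ph,"w",np.linalg.norm(L-R),"y corner bottom right",R[1]+.03*np.sin(a),"lug y pred",R[1]+.03*np.sin(a)+.019*np.cos(a)-.066*np.sin(a),"lug meas",lt)
E
python3 p3.py
```

```text
5 w 0.03695439163651549 y corner bottom right 0.19161462553055114 lug y pred 0.20479004577294885 lug meas [0.4975 0.195  0.0714]
8 w 0.03712218936692291 y corner bottom right 0.19316599013640345 lug y pred 0.20279565877912897 lug meas [0.4975 0.195  0.072 ]
10 w 0.037296041160620415 y corner bottom right 0.19419180671214942 lug y pred 0.20144237429336398 lug meas [0.4975 0.195  0.0723]
12 w 0.03751758125264987 y corner bottom right 0.1952094227353399 lug y pred 0.20007205555531007 lug meas [0.4975 0.195  0.0725]
15 w 0.03793474372077047 y corner bottom right 0.19671776175722117 lug y pred 0.1979882954799471 lug meas [0.4975 0.1951 0.0727]
18 w 0.038446306408711065 y corner bottom right 0.19820072841048397 lug y pred 0.19587568059134536 lug meas [0.4975 0.1951 0.0726]
```

Run:
```python
from act import *
ph=np.radians(16); pz=np.array([0,-np.sin(ph),np.cos(ph)]); y=np.array([1.,0,0]); o=Ro.from_matrix(np.c_[np.cross(y,-pz),y,-pz]).as_euler("xyz",degrees=True)
tcp=np.array([.4985,.196,.0726])+pz*.041
robot.set_gripper(G); robot.move_pose(tcp+pz*.09,o); print(robot.line_to(tcp,.2,guard=12)); robot.set_gripper(0); print(robot.observe()["gripper_width"])
robot.line_to([*tcp[:2],.22],.25); robot.move_pose([*bay(3),.22],ori2(90,1,CY)); put(3)
robot.line_to([*robot.observe()["tool_pos"][:2],.33],.35)
robot.move_pose([.45,.21,.36],ori(90,1)); robot.pause(.1); k,b=shot("wrist","g1"); print(T())
# numeric check: tongue left/right silhouettes of packer 3 and lug position
from meas import edge
k2,i2=load("e1"),cv2.imread("pics/e1_raw.png")
for nm,im in (("before",i2),("after",b)):
    r=im[38].astype(int).sum(1); print(nm,[int(v) for v in r[195:335:2]])
hsv=cv2.cvtColor(b,cv2.COLOR_BGR2HSV)
```

```text
False
0.013670035162714131
put 3 True 0.11956546906582623 139.3
144.6
before [104, 315, 605, 110, 296, 765, 758, 757, 757, 761, 729, 588, 603, 608, 611, 608, 612, 606, 606, 613, 614, 597, 305, 332, 334, 326, 485, 580, 579, 581, 581, 575, 565, 574, 568, 573, 578, 576, 565, 571, 575, 570, 569, 135, 382, 2, 367, 622, 617, 618, 622, 628, 614, 615, 622, 625, 615, 702, 761, 758, 759, 758, 765, 159, 322, 638, 53, 124, 117, 120]
after [117, 313, 599, 116, 271, 765, 757, 757, 758, 758, 764, 586, 608, 591, 605, 605, 607, 612, 611, 600, 609, 613, 191, 357, 317, 335, 331, 396, 594, 581, 585, 584, 585, 587, 579, 576, 580, 590, 584, 575, 593, 584, 570, 585, 332, 0, 345, 634, 616, 626, 617, 623, 617, 625, 622, 623, 618, 703, 761, 758, 758, 758, 765, 202, 268, 660, 35, 110, 113, 126]
```

Run:
```python
from act import *
k=load("g1"); a,b=(cv2.imread(f"pics/{n}_raw.png") for n in("e1","g1"))
for u in (198.5,240.7,282.9,325): print("part y",ray(k,u,38,.016)[:2])
t=a[106:126,256:292]; m=cv2.matchTemplate(b[96:136,236:312],t,cv2.TM_CCOEFF_NORMED); _,v,_,l=cv2.minMaxLoc(m); print("lug shift px",l[0]-20,l[1]-10,v)
for r in (60,116,120):
    print([int(x) for x in b[r].astype(int).sum(1)[230:296:2]])
print(robot.observe()["tool_pos"])
```

```text
part y [0.5784 0.2817]
part y [0.5784 0.2346]
part y [0.5784 0.1874]
part y [0.5784 0.1404]
lug shift px 1 0 0.8947240114212036
[612, 613, 609, 615, 599, 189, 364, 320, 346, 332, 523, 598, 590, 598, 596, 590, 585, 595, 585, 584, 588, 589, 581, 580, 585, 580, 598, 252, 38, 652, 626, 629, 631]
[625, 231, 298, 645, 629, 573, 173, 348, 343, 336, 344, 637, 610, 581, 335, 339, 341, 348, 352, 624, 606, 598, 601, 593, 599, 605, 595, 595, 593, 597, 580, 632, 638]
[634, 293, 340, 632, 617, 590, 151, 366, 341, 340, 329, 643, 611, 577, 309, 332, 347, 335, 346, 625, 600, 604, 597, 595, 609, 592, 598, 591, 589, 606, 417, 193, 179]
[0.45 0.21 0.36]
```

```bash
cat > nudge.py <<'E'
from act import *
import sys
ye=float(sys.argv[1])
robot.set_gripper(0); robot.move_pose([.4985,.2325,.19],ori2(90,1,CY))
print(robot.line_to([.4985,.2325,.118],.2,guard=8),robot.observe()["tool_pos"])
print(robot.line_to([.4985,ye,.118],.03,guard=12),robot.observe()["tool_pos"],robot.observe()["ft_force"])
robot.line_to([.4985,.2325,.118],.1); robot.line_to([.4985,.2325,.2],.3)
robot.move_pose([.45,.21,.36],ori(90,1)); robot.pause(.1); k,b=shot("wrist",sys.argv[2]); print(T())
for r in (38,60,116): print([int(x) for x in b[r].astype(int).sum(1)[230:296:2]])
E
python3 nudge.py .221 g2
```

```text
True [0.4977 0.2322 0.1345]
True [0.4986 0.2221 0.1194] [-1.6662  1.8819  5.8911]
154.8
[599, 598, 603, 617, 503, 363, 328, 324, 333, 311, 594, 585, 582, 583, 575, 577, 580, 571, 569, 577, 575, 573, 578, 569, 570, 565, 553, 254, 47, 632, 607, 619, 615]
[602, 604, 609, 606, 595, 195, 368, 321, 341, 321, 553, 589, 595, 581, 581, 574, 578, 583, 588, 579, 578, 583, 574, 581, 579, 577, 580, 251, 39, 643, 617, 623, 618]
[628, 291, 343, 633, 622, 428, 172, 335, 329, 337, 336, 634, 594, 577, 319, 335, 348, 347, 346, 622, 597, 592, 594, 587, 587, 588, 588, 592, 590, 585, 577, 625, 633]
```

Run:
```python
from act import *
k=load("g2"); lt=ray(k,279.7,116,.0723); print(lt)
ph=np.radians(23); pz=np.array([0,-np.sin(ph),np.cos(ph)]); y=np.array([1.,0,0]); o=Ro.from_matrix(np.c_[np.cross(y,-pz),y,-pz]).as_euler("xyz",degrees=True)
tcp=np.array([.4985,lt[1],.0723])+pz*.041
robot.set_gripper(G); robot.move_pose(tcp+pz*.07,o); print(robot.line_to(tcp,.2,guard=12)); robot.set_gripper(0); print(robot.observe()["gripper_width"])
robot.line_to([*tcp[:2],.2],.3); b=bay(3); robot.move_pose([*b,.16],ori2(90,1,CY))
for dy in (.001,-.003,.004,-.006):
    robot.line_to([b[0],b[1]+dy,.13],.2); robot.pause(.1); h=robot.line_to([b[0],b[1]+dy,.109],.05,guard=6); o_=robot.observe(); z=o_["tool_pos"][2]; print(dy,h,z,o_["torque"])
    if z<.1145: break
print(T())
```

```text
[0.4973 0.1925 0.0723]
False
0.012907522588085182
0.001 True 0.1138503133000685 [-0.1944  0.0206  0.    ]
161.4
```

Run:
```python
from act import *
release(); robot.set_gripper(0)
robot.line_to([*robot.observe()["tool_pos"][:2],.32],.4)
robot.move_pose([.45,.21,.36],ori(90,1)); robot.pause(.1); k,b=shot("wrist","g3"); print(T())
for r in (38,60,116): print([int(x) for x in b[r].astype(int).sum(1)[230:296:2]])
# lid closing feasibility
th=97.4; 
for x,z,a in ((.70,.27,90),(.69,.25,90),(.68,.26,100),(.66,.26,100),(.6,.26,90)): print(x,z,a,robot.ik([x,.186,z],ori(a,-1)) is not None,robot.ik([x,.186,z],ori(a,1)) is not None)
```

```text
167.2
[607, 601, 605, 613, 505, 380, 286, 46, 58, 668, 609, 610, 601, 615, 606, 621, 610, 608, 608, 613, 618, 616, 616, 618, 621, 628, 479, 249, 59, 637, 620, 625, 614]
[604, 616, 612, 611, 589, 197, 364, 4, 10, 605, 616, 606, 611, 618, 611, 616, 620, 621, 616, 623, 619, 620, 622, 624, 615, 628, 526, 256, 45, 640, 615, 625, 625]
[623, 273, 336, 632, 626, 435, 122, 251, 28, 28, 519, 462, 584, 605, 611, 610, 611, 612, 617, 616, 621, 626, 622, 635, 590, 638, 555, 253, 25, 522, 631, 628, 629]
0.7 0.27 90 True True
0.69 0.25 90 True True
0.68 0.26 100 True True
0.66 0.26 100 True True
0.6 0.26 90 True True
```

Run:
```python
from act import *
o=ori(90,-1)
X=.703
robot.move_pose([X,.186,.34],o); print(T())
print(robot.line_to([X,.186,.263],.25,guard=10),robot.observe()["tool_pos"])
print(robot.line_to([.56,.186,.263],.15,guard=30),robot.observe()["tool_pos"])
robot.line_to([.56,.186,.33],.3); robot.pause(.6)
b=robot.grab_frame("top"); a=cv2.imread("pics/top0.png"); cv2.imwrite("pics/end_t.png",b)
robot.move_pose([.40,.0,.36],ori(90,1)); robot.pause(.2); print(T())
b=robot.grab_frame("top"); cv2.imwrite("pics/end_t.png",b)
d=cv2.absdiff(a,b).sum(2)>90
k=cal("top")
# lid: compare initial lid region
print("lid region diff frac",d[170:228,124:232].mean(),"bar",d[222:242,156:204].mean())
for n,(u,v) in dict(valve=(388,362),bottle=(135,328),tape=(621,338),mug=(662,292)).items(): 
    u,v=int(u*.64),int(v*.64); print(n,d[v-15:v+15,max(u-15,0):u+15].mean())
```

```text
169.8
False [0.7026 0.186  0.2636]
False [0.5608 0.1859 0.2637]
174.9
lid region diff frac 0.3864942528735632 bar 0.20729166666666668
valve 0.53
bottle 0.0
tape 0.0
mug 0.0
```

Run:
```python
from act import *
robot.goto_joints([58.516,5.964,5.575,89.605,0,77.527]); robot.pause(.2); print(T())
a=cv2.imread("pics/top0.png"); b=robot.grab_frame("top"); s0=cv2.imread("pics/scene0.png"); s1=robot.grab_frame("scene")
d=cv2.absdiff(a,b).sum(2)>90; e=cv2.absdiff(s0,s1).sum(2)>90
print("lid",d[170:228,124:232].mean(),"bar",d[222:242,156:204].mean(),"scene lid",e[175:240,265:375].mean())
for n,(u,v) in dict(valve=(388,362),bottle=(135,328),tape=(621,338),mug=(662,292)).items():
    u,v=int(u*.64),int(v*.64); print(n,d[v-15:v+15,max(u-15,0):u+15].mean())
for nm,m in (("top",d),("scene",e)):
    n,_,st,_=cv2.connectedComponentsWithStats(m.astype(np.uint8)); print(nm,[list(map(int,x)) for x in st[1:] if x[4]>40])
```

```text
177.3
lid 0.0 bar 0.0 scene lid 0.003076923076923077
valve 0.0
bottle 0.0
tape 0.0
mug 0.0
top [[337, 178, 22, 23, 206], [304, 182, 20, 24, 271], [271, 188, 19, 25, 213], [58, 311, 15, 10, 49], [0, 357, 12, 21, 178]]
scene [[439, 61, 39, 42, 584], [474, 70, 23, 33, 187], [160, 175, 15, 21, 183], [227, 179, 9, 20, 54]]
```

```bash
python3 -c "
from plant import robot
print(robot.job_done())"
```

```text
the job is handed in; nothing more can be done
None
```

I handed the job in at about 177 s: each of the three plates has a packer pushed home with about 2 mm of play, the other three packers lie in bays of their own, the lid is shut, and the last camera check showed no movement of the tape, bottle, mug or valve; the verdict was not shown.

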